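# Clamp the stand and nest the pudding moulds

### The arm

A 6-joint arm with a two-finger parallel gripper is mounted at the origin on the work surface. World frame = base frame: x ahead of the robot, y to its left, z up, the work surface at z = 0. Lengths are in m, angles in degrees, forces in N, time in s.
With the tool pointing down it reaches from about 0.375 to 0.9 m from the base axis. Payload 3.1 kg.
Tool frame: the origin (TCP) lies at the very end of the fingers, on their centre line; the grasp point (between the pads) lies 19 mm behind it; z points along the fingers, y is the line along which they close (so a half turn about z gives the same grasp; the last joint's range is limited). The gripper opens to 87 mm and grips with 3 to 60 N. Pads are 19 mm wide; open, the fingers measure 117 mm over their backs; the gripper's body (75 mm by 190 mm) begins 51 mm behind the grasp point.
Start: joints at [56.866, 30.224, 82.088, -0, 67.689, -10.227], TCP at [0.243, 0.576, 0.202] pointing down, gripper open.
Joint ranges: [-176.69, 176.69], [-43.24, 126.21], [12.49, 139.97], [-82, 262], [0, 151.66], [-163.58, 163.58]. Speed limits (degrees/s): [159.86, 159.86, 180, 180, 180, 180].

### API

Orientations are given as a 3x3 rotation matrix whose columns are the frame's x, y, z axes.
In Python, from rig import bot, imaging gives the robot as it stands.
- The arm moves only by the tool drive_tool, never from a script. Its argument "deltas" is text: rows parted by semicolons, each of 5 numbers parted by spaces: the finger opening in mm, from 0 to 87, then the shift along the world's x, y, z in mm, then the turn about the world's z in rad. In form: jaw dx dy dz twist; .... A call has 1 to 12 rows; each row is the pose to reach, as a shift and turn from the pose commanded when the call began; what a row does not reach only later rows make up. A row lasts 1/10 s, in which the tool goes at most 50 mm and 8.59 degrees, less where a joint would pass 70% of its speed; a pose out of reach is approached as far as the arm can. A call with a gripper value outside its range is refused whole. The fingers move at their own pace and stop on an object; the grip force is fixed at half the most. Time passes only in rows, so rows that repeat a pose let the fingers close. It gives the time, the measured TCP pose, the force, the opening and the grip force at its end, in the units of the state.
- bot.read_state(): the state, without advancing time (a new reading comes with each control period).
- imaging.capture(name): name is "scene" or "top" or "wrist"; returns the picture (384x512x3 uint8, red, green, blue); there is no depth.
- imaging.camera_model(name): a dict with "fx", "fy", "cx", "cy" (pixels), "T" (4x4, takes a point from camera to world coordinates). Camera axes: x right, y down, z forward; pixel columns grow to the right and rows downward; lengths in m; the calibration is good to about 2 mm. The wrist camera is an equidistant fisheye: a pixel r from the principal point sees the ray r / f radians off the axis. A picture is of the moment at which its call begins: read the wrist's pose just before it. camera_model takes no time and is no camera call; for the wrist camera it gives the pose at the moment of the call.
- bot.hand_in(): hands the job in; it is judged then, once.
The state is a dict: "time_s": time; "joint_positions": joint angles; "qvel": joint speeds; "tau": joint torques, N m; "position": TCP position; "tcp_rot": TCP orientation; "force": force on the tool from outside, world axes, zero at the start; "moment": the same for the moment, N m; "opening": opening from 0.0 (shut) to 1.0 (fully open); "grasp_force": force on a finger pad.
Only numpy, scipy, OpenCV 4.12 (cv2) and the standard library are available. Lean on these libraries where they do the work, as an engineer would, in place of code of your own. Each camera call takes 0.05 s, during which the arm holds its last target. There are 200 camera calls.

### The job

First fix the mould stand: turn its thumbscrew clockwise until the clutch slips for the first time, and stop there. Then nest all the steel pudding moulds, one inside another, upright in the stand's socket, easing each down only until it just seats, without pressing it tight, and close the top mould with the wooden bung in the same gentle way. Leave the other kitchen things where they are.

Things in the scene. Friction and masses are not known exactly. Their poses are not given: they have to be found in the camera images.
- socket (a point): Centre of the bottom of the stand's dark steel socket, 18 mm above the worktop; z up. The socket is a fixed, open-topped, tapered round cup 48 mm tall with the same inside taper as the moulds (see mould1), on a grey 88 x 210 mm foot plate on an aluminium slotted rail.
- wing (a point): Grip point on the axis of the black thumbscrew, 60 mm above the worktop, 120 mm from the socket. The wing is an upright flat bar 46 mm long (this point's x), 10 mm thick (y), 30 mm tall; this point is 14 mm below its top. Under it is a drum 34 mm across. z up; the wing turns with both joints below and does not rise or sink.
- screw (a joint): Angle of the thumbscrew's spindle, rad, growing as it is turned clockwise seen from above (tightening). It turns easily (about 0.03 N m) up to a dead stop at 4.6, where the stand is fully tight. It starts somewhere between 0.2 and 1.8.
- clutch (a joint): How far the wing has slipped round on its spindle, rad; 0 at the start. It grows when the wing is turned clockwise with more than about 0.2 N m, that is, once the spindle is at its stop; the wing then turns on at that steady torque without tightening further. It does not spring back.
- bung: Turned pale-wood tapered bung, 60 g: a solid cone 44 mm across at its foot and 64 mm at 40 mm height, then a round grip knob 26 mm across and 26 mm tall (total height 66 mm). Origin: centre of its foot; z up along its axis. Seated in a mould, its origin is 48 mm above that mould's origin (24 mm below the rim). It starts standing on its foot.
- mould1: Plain steel tapered pudding mould, open at the top like a beaker, about 90 g: 72 mm tall, 44 mm across at the foot bead, a straight band 62 mm across from 48 mm height up to the rim to hold it by, walls 2.2 mm, thick heavy foot; inside 36 mm across at the bottom, 56 mm at the rim. Origin: centre of its foot; z up along its axis. Starts upright on the worktop. May be absent.
- mould2: Same as mould1. Any mould lowered into the socket or another upright mould touches the taper all round and seats with its origin 26 to 28 mm above the socket point or the lower mould's origin; its band is then 4 mm clear of the rim below. Pressed harder, it jams. May be absent.
- mould3: Another mould, the same as mould1. May be absent.
- mould4: Another mould, the same as mould1. May be absent.
- pepper_mill: Dark wooden pepper mill, 52 mm across, 130 mm tall; origin at the centre of its foot. Not part of the job.
- oil_bottle: Green glass oil bottle, 64 mm across, 210 mm tall; origin at the centre of its foot. Not part of the job.
- salt_dish: Small white salt bowl, 68 mm across, 35 mm tall; origin at the centre of its foot. Not part of the job.
- spice_jar: Small amber spice jar, 44 mm across, 75 mm tall; origin at the centre of its foot. Not part of the job.
- spice_can: Small steel spice can, 54 mm across, 60 mm tall; origin at the centre of its foot. Not part of the job.
- mug: Blue mug, 80 mm across, 90 mm tall, handle on its +y side reaching 65 mm from its axis; origin at the centre of its foot. Not part of the job.
- stand: The whole mould stand (fixed): rail, foot plate and socket. Origin on the worktop under the socket's axis; x across the rail, y along it; the thumbscrew's axis is at y = -120 mm. It stands in a different place and direction each time.
There are look-alikes about, which are no part of the job. There is more than one size of the bung; the job needs the largest. Leave any turquoise look-alike of the mould3 alone.

How it is judged (in metres and radians):
On the way, in this order (a step that is already met when the one before it is completed fails the run):
1. the thumbscrew is tight: the spindle is at its stop and the clutch has begun to slip (value of joint screw above 4.5 rad and value of joint clutch between 0.05 and 0.7 rad), for 0.2 s.
2. all the moulds are nested one inside another in the socket, upright (((z of mould1 in the frame of socket between 0.024 and 0.032 m and horizontal distance between mould1 and socket below 0.006 m) or (z of mould1 in the frame of mould2 between 0.024 and 0.032 m and horizontal distance between mould1 and mould2 below 0.006 m) or (z of mould1 in the frame of mould3 between 0.024 and 0.032 m and horizontal distance between mould1 and mould3 below 0.006 m) or (z of mould1 in the frame of mould4 between 0.024 and 0.032 m and horizontal distance between mould1 and mould4 below 0.006 m)) and angle between each of mould1, mould2, mould3, mould4's own z axis and vertical below 0.12 rad and ((z of mould2 in the frame of socket between 0.024 and 0.032 m and horizontal distance between mould2 and socket below 0.006 m) or (z of mould2 in the frame of mould1 between 0.024 and 0.032 m and horizontal distance between mould2 and mould1 below 0.006 m) or (z of mould2 in the frame of mould3 between 0.024 and 0.032 m and horizontal distance between mould2 and mould3 below 0.006 m) or (z of mould2 in the frame of mould4 between 0.024 and 0.032 m and horizontal distance between mould2 and mould4 below 0.006 m)) and ((z of mould3 in the frame of socket between 0.024 and 0.032 m and horizontal distance between mould3 and socket below 0.006 m) or (z of mould3 in the frame of mould1 between 0.024 and 0.032 m and horizontal distance between mould3 and mould1 below 0.006 m) or (z of mould3 in the frame of mould2 between 0.024 and 0.032 m and horizontal distance between mould3 and mould2 below 0.006 m) or (z of mould3 in the frame of mould4 between 0.024 and 0.032 m and horizontal distance between mould3 and mould4 below 0.006 m)) and ((z of mould4 in the frame of socket between 0.024 and 0.032 m and horizontal distance between mould4 and socket below 0.006 m) or (z of mould4 in the frame of mould1 between 0.024 and 0.032 m and horizontal distance between mould4 and mould1 below 0.006 m) or (z of mould4 in the frame of mould2 between 0.024 and 0.032 m and horizontal distance between mould4 and mould2 below 0.006 m) or (z of mould4 in the frame of mould3 between 0.024 and 0.032 m and horizontal distance between mould4 and mould3 below 0.006 m))), for 0.2 s.
At the end, for the whole second after the job is handed in: Spindle past 4.5 rad, clutch slipped 0.05 to 0.7 rad; every mould 24 to 32 mm above the socket point or mould it sits in, bung 42 to 54 mm above its mould, all within 6 mm sideways of that, tilted under 0.12 rad, released (all of step 1 and all of step 2 and ((z of bung in the frame of mould1 between 0.042 and 0.054 m and horizontal distance between bung and mould1 below 0.006 m) or (z of bung in the frame of mould2 between 0.042 and 0.054 m and horizontal distance between bung and mould2 below 0.006 m) or (z of bung in the frame of mould3 between 0.042 and 0.054 m and horizontal distance between bung and mould3 below 0.006 m) or (z of bung in the frame of mould4 between 0.042 and 0.054 m and horizontal distance between bung and mould4 below 0.006 m)) and angle between bung's own z axis and vertical below 0.12 rad and contact force between the fingers and mould1 below 0.1 N and contact force between the fingers and mould2 below 0.1 N and contact force between the fingers and mould3 below 0.1 N and contact force between the fingers and mould4 below 0.1 N and contact force between the fingers and bung below 0.1 N); the robot touches nothing.
It fails at once if a mould or the bung is pressed into another mould or the socket with more than 25 N (contact force between any of stand, bung and mould1 above 25 N or contact force between any of stand, mould1, bung and mould2 above 25 N or contact force between any of stand, mould1, mould2, bung and mould3 above 25 N or contact force between any of stand, mould1, mould2, mould3, bung and mould4 above 25 N).
It fails at once if the thumbscrew is turned on well past the first slip (clutch beyond 0.7 rad) (value of joint clutch above 0.7 rad).
It fails at once if a mould is put into the socket before the thumbscrew is tight (value of joint screw below 4.4 rad and ((horizontal distance between mould1 and socket below 0.02 m and height (world z) of mould1 below 0.07 m) or (horizontal distance between mould2 and socket below 0.02 m and height (world z) of mould2 below 0.07 m) or (horizontal distance between mould3 and socket below 0.02 m and height (world z) of mould3 below 0.07 m) or (horizontal distance between mould4 and socket below 0.02 m and height (world z) of mould4 below 0.07 m))).
It fails at once if another kitchen thing is knocked over or pushed more than 4 cm (distance of any of pepper_mill, oil_bottle, salt_dish, spice_jar, spice_can, mug from where it was at the start of the episode above 0.04 m or angle between any of pepper_mill, oil_bottle, salt_dish, spice_jar, spice_can, mug's own z axis and vertical above 0.5 rad).
Of mould1, mould2, mould3, mould4 only 2 to 4 are there at a start; the rules pass over those that are not, and their reading is None.
At some moment in a run one of mould1, mould2, mould3, mould4, bung may be knocked a few centimetres aside while the robot is not near it.
It also fails if it takes over 210 s, if anything falls off the work surface, if the arm or the gripper's body presses on something with over 40 N, if the wrist force passes 120 N, or if a joint passes its speed limit or range.

## Working session

There is one attempt and no reset: what is moved stays moved. The work goes in short steps, Python scripts to look and compute and a tool call to move; the robot and the scene stay as the last step left them, time stands still between calls to the robot, and variables do not carry over. Pictures are saved under pics/ and viewed, at most 14 in all, crops included, and the job is handed in when it is done.

Besides the shell and the picture viewer there is one more tool, called by a JSON object that holds its "op" and its "data", one argument or row to a line. drive_tool: Moves the arm, as the interface text tells. Its arguments: {"type":"object","properties":{"deltas":{"type":"string"}},"required":["deltas"]}

```bash
mkdir -p pics; ls; python3 - <<'E'
from rig import bot, imaging
import cv2
for n in ("scene","top"):
    im=imaging.capture(n); cv2.imwrite(f"pics/{n}0.png",im[:,:,::-1])
    m=imaging.camera_model(n); print(n,m)
    cv2.imwrite(f"pics/{n}0b.png",cv2.resize(im[:,:,::-1],(800,600),interpolation=cv2.INTER_CUBIC))
s=bot.read_state();print(s)
E
```

```text
pics
scene {'fx': 370.74889875652343, 'fy': 370.74889875652343, 'cx': 256.4483965641509, 'cy': 191.9927818389856, 'T': array([[ 0.22653826,  0.69801997, -0.67930003,  1.28252725],
       [ 0.97398852, -0.16605206,  0.1541852 , -0.30083708],
       [-0.00517483, -0.69655928, -0.71748059,  0.81296837],
       [ 0.        ,  0.        ,  0.        ,  1.        ]])}
top {'fx': 412.43922647418856, 'fy': 412.43922647418856, 'cx': 259.3556423932902, 'cy': 192.03163547244233, 'T': array([[-8.86914164e-05, -9.97292860e-01,  7.35319211e-02,
         5.05704728e-01],
       [-9.99991324e-01,  3.94690310e-04,  4.14692254e-03,
        -1.29859934e-01],
       [-4.16471857e-03, -7.35309153e-02, -9.97284242e-01,
         1.02291541e+00],
       [ 0.00000000e+00,  0.00000000e+00,  0.00000000e+00,
         1.00000000e+00]])}
{'time_s': 0.1, 'joint_positions': array([ 5.68649668e+01,  3.02750939e+01,  8.21474032e+01, -2.13812329e-03,
        6.76898043e+01, -1.02275493e+01]), 'qvel': array([ 0.111534  , -0.05814447, -0.10816877, -0.02168569,  0.0694912 ,
        0.03012991]), 'tau': array([ 8.83100211e-05, -4.40985847e+01, -1.77149802e+01,  6.35359087e-02,
        5.34088165e-02, -1.96845633e-05]), 'position': array([0.24288166, 0.57512995, 0.20136305]), 'tcp_rot': array([[-9.21139935e-01,  3.89230181e-01, -1.04246975e-03],
       [ 3.89231450e-01,  9.21138492e-01, -1.66016940e-03],
       [ 3.14070975e-04, -1.93501034e-03, -9.99998079e-01]]), 'force': array([ 0.43063087, -0.70211053,  0.57105968]), 'moment': array([ 0.01274765, -0.02366278, -0.0593783 ]), 'grasp_force': 0.0, 'opening': 1.0015684691444515}
```

View pics/scene0b.png

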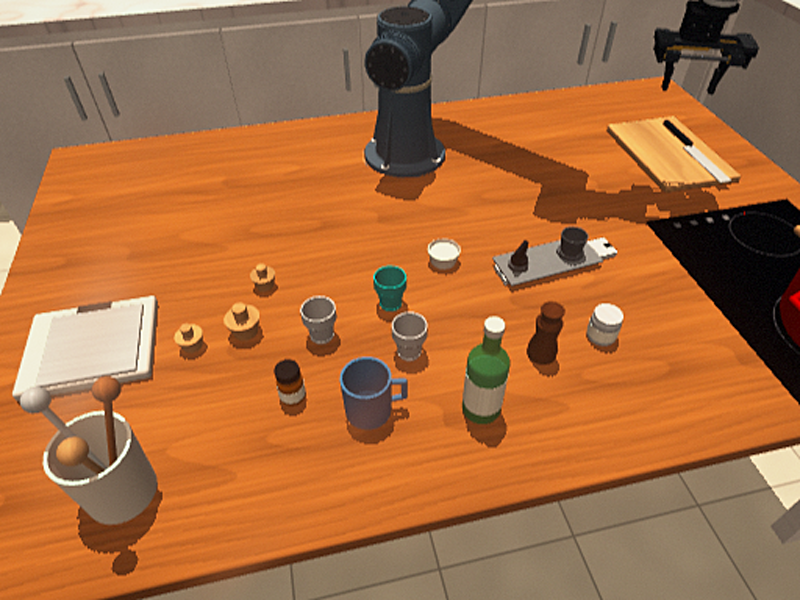

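View pics/top0b.png

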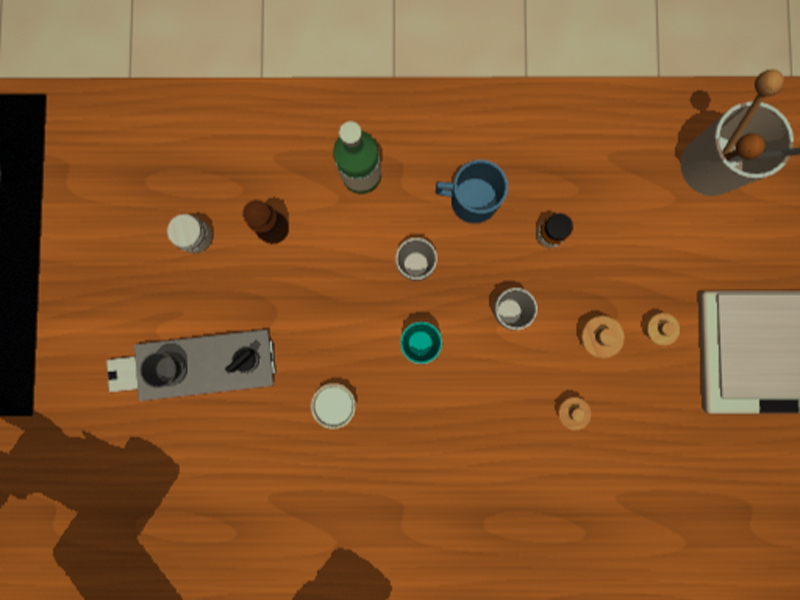

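The pictures show (800x600 top view):
- **Steel moulds:** two, at (416,259) and (515,309). The turquoise look-alike is at (421,342).
- **Bungs:** (603,337) is the biggest, against (663,328) and (575,413).
- **Stand:** the socket is at (165,366) and the wing at (243,360).
- **Other steel or white things:** the spice can at (187,232) and the salt dish at (333,405) are not moulds.

Next I'll measure these and confirm them in one enlarged crop.

```bash
cat > h.py <<'E'
import numpy as np, cv2
from rig import bot, imaging
def ray(n,u,v,z,m=None):
    m=m or imaging.camera_model(n)
    a,b=(u-m["cx"])/m["fx"],(v-m["cy"])/m["fy"]
    if n=="wrist":
        r=np.hypot(a,b); k=np.sin(r)/max(r,1e-9); d=np.array([a*k,b*k,np.cos(r)])
    else: d=np.array([a,b,1.])
    T=m["T"]; w=T[:3,:3]@d; o=T[:3,3]
    return o+w*(z-o[2])/w[2]
def proj(n,P,m=None):
    m=m or imaging.camera_model(n); p=np.linalg.inv(m["T"])@np.append(P,1)
    return m["fx"]*p[0]/p[2]+m["cx"], m["fy"]*p[1]/p[2]+m["cy"]
def blob(mask,min_a=40):
    c,_=cv2.findContours(mask.astype(np.uint8),cv2.RETR_EXTERNAL,cv2.CHAIN_APPROX_NONE)
    return [k for k in c if cv2.contourArea(k)>min_a]
E
python3 - <<'E'
from h import *
im=cv2.imread("pics/top0.png"); hsv=cv2.cvtColor(im,cv2.COLOR_BGR2HSV)
# non-wood: low saturation
S=hsv[...,1]; V=hsv[...,2]; H=hsv[...,0]
for nm,(x0,y0,x1,y1),z,D in [("mouldA",(245,145,290,185),.072,62),("mouldB",(305,175,350,218),.072,62)]:
    sub=(S[y0:y1,x0:x1]<110)&(V[y0:y1,x0:x1]>60)
    for k in blob(sub):
        (a,b),r=cv2.minEnclosingCircle(k); e=cv2.fitEllipse(k)
        print(nm,cv2.contourArea(k),a+x0,b+y0,r,ray("top",a+x0,b+y0,z).round(4), "diam mm",2*r*(1.0229-z)/412*1000, e)
for nm,(x0,y0,x1,y1) in [("bung1",(365,195,405,235)),("bung2",(410,190,440,225)),("bung3",(352,248,385,280))]:
    sub=(S[y0:y1,x0:x1]<175)&(V[y0:y1,x0:x1]>130)
    for k in blob(sub):
        (a,b),r=cv2.minEnclosingCircle(k)
        print(nm,cv2.contourArea(k),a+x0,b+y0,r,ray("top",a+x0,b+y0,.04).round(4),"diam mm",2*r*(1.0229-.04)/412*1000)
c1=cv2.resize(im[205:265,62:182],(800,400),interpolation=cv2.INTER_CUBIC)
c2=cv2.resize(im[140:290,245:445],(266,200),interpolation=cv2.INTER_CUBIC)
c3=cv2.resize(im[190:285,345:445],(266,200),interpolation=cv2.INTER_CUBIC)
sc=cv2.imread("pics/scene0.png"); c4=cv2.resize(sc[160:260,100:290],(268,200),interpolation=cv2.INTER_CUBIC)
cv2.imwrite("pics/crop1.png",np.vstack([c1,np.hstack([c2,c3,c4])]))
E
```

```text
mouldA 540.0 266.0 165.0 13.601571083068848 [ 0.6388 -0.1413  0.072 ] diam mm 62.78511622762216 ((20.931610107421875, 20.071134567260742), (25.906648635864258, 26.615365982055664), 178.55755615234375)
mouldB 559.0 329.5 197.3571434020996 13.808187484741211 [ 0.5634 -0.2878  0.072 ] diam mm 63.738861549710755 ((24.519872665405273, 22.227718353271484), (26.37627601623535, 27.054136276245117), 91.22052001953125)
bung1 532.5 385.7456645965576 215.1849708557129 13.605206489562988 [ 0.5229 -0.4262  0.04  ] diam mm 64.91532746889058
bung2 302.5 424.38888931274414 210.27777862548828 10.371296882629395 [ 0.5345 -0.5182  0.04  ] diam mm 49.485183038526365
bung3 303.0 367.73076915740967 264.1923084259033 10.3383150100708 [ 0.4076 -0.3812  0.04  ] diam mm 49.32781467669218
```

View pics/crop1.png

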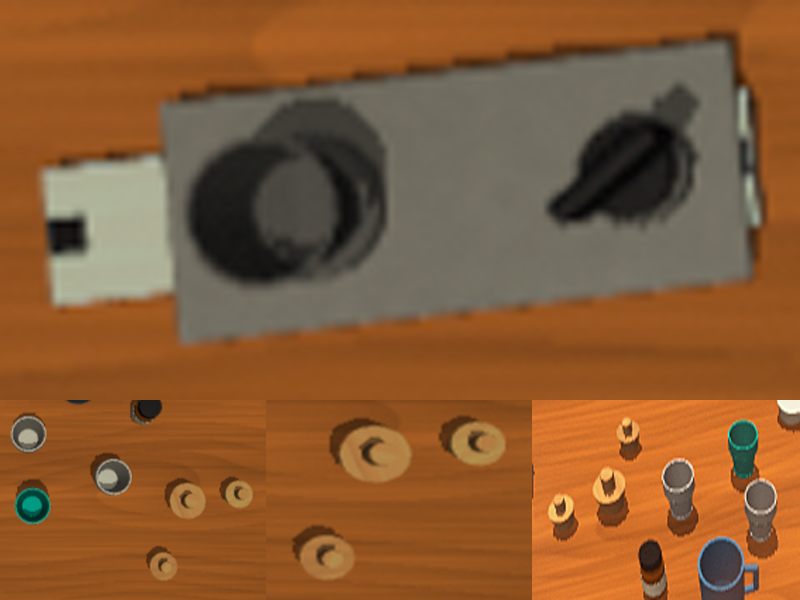

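The crop confirms the choices. The largest bung is at raw pixel (385,215), 65 mm across against 49 mm for the other two. The moulds are at (266,165) and (329,197), both 62–64 mm across. The wing top is near (154,231) and the socket rim near (103,236).

```bash
python3 - <<'E'
from h import *
w=ray("top",62+613/6.667,205+172/6.667,.074); 
a=ray("top",62+552/6.667,205+210/6.667,.074); b=ray("top",62+672/6.667,205+135/6.667,.074)
s=ray("top",62+272/6.667,205+210/6.667,.066)
print("wing",w,"ends",a,b,np.linalg.norm(a-b),np.degrees(np.arctan2(*(a-b)[1::-1])))
print("socket",s,"dist",np.linalg.norm((w-s)[:2]))
# plate corners at z? -> direction
im=cv2.imread("pics/top0.png"); hsv=cv2.cvtColor(im,cv2.COLOR_BGR2HSV)
m=np.zeros(im.shape[:2],np.uint8); m[205:265,62:182]=((hsv[205:265,62:182,1]<90)&(hsv[205:265,62:182,2]<150))*255
m=cv2.morphologyEx(m,cv2.MORPH_CLOSE,np.ones((5,5)))
m=cv2.morphologyEx(m,cv2.MORPH_OPEN,np.ones((13,13)))
k=max(blob(m),key=cv2.contourArea); r=cv2.minAreaRect(k); bx=cv2.boxPoints(r)
P=np.array([ray("top",*q,.018 if 0 else .010) for q in bx]); print(r,P.round(4))
print([np.linalg.norm(P[i]-P[(i+1)%4]).round(4) for i in range(4)],P.mean(0))
for i in (0,1): d=P[i+1]-P[i]; print(np.degrees(np.arctan2(d[1],d[0])))
st=bot.read_state(); print(st["position"], np.degrees(np.arctan2(st["tcp_rot"][1,1],st["tcp_rot"][0,1])))
E
```

```text
wing [0.4866101  0.11586036 0.074     ] ends [0.47360429 0.13660496 0.074     ] [0.49929671 0.09576098 0.074     ] 0.04825278534056028 122.17145400826426
socket [0.47332859 0.23605248 0.066     ] dist 0.12092371473945636
((130.71340942382812, 232.9207305908203), (36.000675201416016, 88.89737701416016), 83.6598129272461) [[0.5119 0.3035 0.01  ]
 [0.5359 0.0868 0.01  ]
 [0.4486 0.0757 0.01  ]
 [0.4248 0.291  0.01  ]]
[np.float64(0.218), np.float64(0.088), np.float64(0.2166), np.float64(0.088)] [0.48029437 0.18923919 0.01      ]
-83.66992989799532
-172.78464378597835
[0.24288166 0.57512995 0.20136305] 67.09334716764437
```

{"op": "drive_tool", "data": {
  "deltas": "50 244 -459 -20 -0.61; 50 244 -459 -20 -0.61; 50 244 -459 -20 -0.61; 50 244 -459 -20 -0.61; 50 244 -459 -20 -0.61; 50 244 -459 -20 -0.61; 50 244 -459 -20 -0.61; 50 244 -459 -20 -0.61; 50 244 -459 -20 -0.61; 50 244 -459 -20 -0.61; 50 244 -459 -20 -0.61; 50 244 -459 -20 -0.61"
}}

```text
time_s: 1.3
position: [0.4889, 0.114, 0.1819]
tcp_rot: [[-0.528, 0.849, 0.001], [0.849, 0.528, -0.0], [-0.001, 0.0, -1.0]]
force: [-0.2, 0.5, 0.2]
opening: 0.575
grasp_force: 0.0
```

```bash
python3 - <<'E'
from h import *
im=imaging.capture("wrist"); cv2.imwrite("pics/w1.png",im[:,:,::-1])
s=bot.read_state(); print(s["joint_positions"],s["position"],np.degrees(np.arctan2(s["tcp_rot"][1,1],s["tcp_rot"][0,1])),s["moment"],s["force"])
m=imaging.camera_model("wrist"); print(m)
E
```

```text
[ 5.29662278e-01  2.23827777e+01  1.00890772e+02  2.57917918e-02
  5.67851964e+01 -3.14409972e+01] [0.48740938 0.11563334 0.18184298] 31.95653686105801 [-0.04631272  0.09638559  0.00583561] [-1.24850676  1.05110917  0.46226206]
{'fx': 297.3186396354542, 'fy': 297.3186396354542, 'cx': 255.02531560403372, 'cy': 188.6536253286588, 'T': array([[ 8.48314784e-01,  5.12988588e-01,  1.31166829e-01,
         4.52451570e-01],
       [ 5.29492116e-01, -8.21706703e-01, -2.10798943e-01,
         1.73174554e-01],
       [-3.56789625e-04,  2.48275661e-01, -9.68689356e-01,
         3.63834497e-01],
       [ 0.00000000e+00,  0.00000000e+00,  0.00000000e+00,
         1.00000000e+00]])}
```

View pics/w1.png

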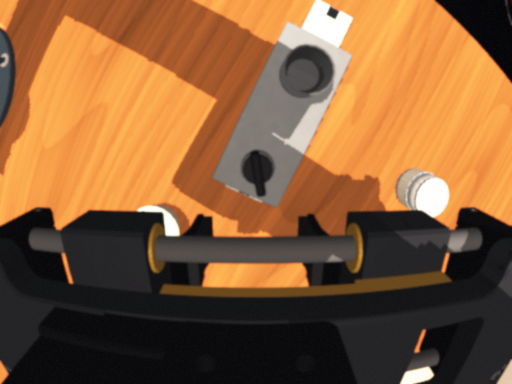

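The wrist view shows the wing, seen from above, from about (253,158) to (262,193), and the socket mouth at (306,70). I'll turn these into points as a second measurement.

```bash
python3 - <<'E'
from h import *
im=cv2.imread("pics/w1.png"); g=cv2.cvtColor(im,cv2.COLOR_BGR2GRAY)
cv2.imwrite("pics/w1c.png",cv2.resize(im[40:210,205:355],(600,600*170//150-80),interpolation=cv2.INTER_CUBIC))
a=ray("wrist",253,158,.074);b=ray("wrist",262,194,.074);print(a,b,(a+b)/2,np.linalg.norm(a-b),np.degrees(np.arctan2(*(b-a)[1::-1])))
sub=(g[35:110,270:345]<95).astype(np.uint8)
for k in blob(sub,200):
    (x,y),r=cv2.minEnclosingCircle(k);print("socket",x+270,y+35,r,cv2.contourArea(k),ray("wrist",x+270,y+35,.066))
sub=(g[140:205,235:290]<38).astype(np.uint8)
for k in blob(sub,60): print(cv2.minAreaRect(k))
E
```

```text
[0.47352199 0.13545849 0.074     ] [0.50063553 0.10910336 0.074     ] [0.48707876 0.12228093 0.074     ] 0.03781186439458882 -44.18736502360531
socket 305.35950469970703 72.07024765014648 27.197607040405273 2021.5 [0.47185082 0.23650758 0.066     ]
((21.299999237060547, 32.10000228881836), (27.195587158203125, 40.47715759277344), 18.434947967529297)
```

View pics/w1c.png

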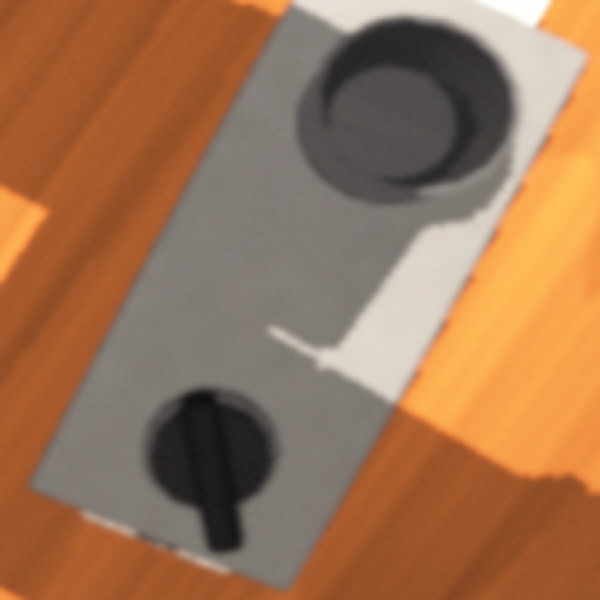

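```bash
python3 - <<'E'
from h import *
m=imaging.camera_model("wrist")
far=ray("wrist",205+228/4,40+548/3.53,.074)
for z in (.044,.06,.074):
    near=ray("wrist",205+200/4,40+397/3.53,z); print(z,near,np.linalg.norm((near-far)[:2]),np.degrees(np.arctan2(*(near-far)[1::-1])),(near+far)/2)
print(far)
E
```

```text
0.044 [0.47433095 0.1378537  0.044     ] 0.040251585112883355 132.12996867654874 [0.48783163 0.12292791 0.059     ]
0.06 [0.47323642 0.13962066 0.06      ] 0.042297884284574996 131.6239386549389 [0.48728436 0.12381139 0.067     ]
0.074 [0.4722787  0.14116675 0.074     ] 0.044090866924543684 131.2197197301936 [0.4868055  0.12458443 0.074     ]
[0.50133231 0.10800212 0.074     ]
```

```bash
python3 - <<'E'
from h import *
print("drum wrist",ray("wrist",205+211/4,40+450/3.53,.044), "wing mid at .074", ray("wrist",205+213/4,40+468/3.53,.074))
print("drum top",ray("top",62+630/6.667,205+167/6.667,.044))
s=np.array([.4726,.2363]); 
for d in (-83.67,-82.8): print(s+.12*np.array([np.cos(np.radians(d)),np.sin(np.radians(d))]))
E
```

```text
drum wrist [0.48563995 0.12540847 0.044     ] wing mid at .074 [0.48568424 0.12578722 0.074     ]
drum top [0.48777362 0.11762163 0.044     ]
[0.48583057 0.1170316 ]
[0.48763999 0.11724624]
```

```bash
python3 - <<'E'
from h import *
s=bot.read_state(); m=imaging.camera_model("wrist")
im=imaging.capture("wrist")[:,:,::-1].copy(); cv2.imwrite("pics/w2.png",im)
t=bot.read_state(); print(s["position"],t["position"],m["T"][:3,3])
c=cv2.resize(im[45:205,225:345],(600,800),interpolation=cv2.INTER_CUBIC)
c=c[:,:]; 
# grid of gray values for threshold
g=cv2.cvtColor(im,cv2.COLOR_BGR2GRAY)
print(g[145:200:4,240:280:3])
# draw projections of predicted points
def pw(P):
    p=np.linalg.inv(m["T"])@np.append(P,1); th=np.arctan2(np.hypot(p[0],p[1]),p[2]); k=297.32*th/np.hypot(p[0],p[1]); return p[0]*k+m["cx"],p[1]*k+m["cy"]
print("pred drum",pw([.4868,.1170,.044]),"pred wing top",pw([.4868,.1170,.074]),"pred socket rim",pw([.4727,.2362,.066]))
c=cv2.resize(im[40:210,230:350],(423,600),interpolation=cv2.INTER_CUBIC)
for P in ([.4868,.1170,.044],[.4868,.1170,.074],[.4727,.2362,.066]):
    u,v=pw(P); cv2.circle(c,(int((u-230)*3.53),int((v-40)*3.53)),3,(0,0,255),-1)
cv2.imwrite("pics/w2c.png",c)
E
```

```text
[0.48740938 0.11563334 0.18184298] [0.48653208 0.11668203 0.18183575] [0.45245157 0.17317455 0.3638345 ]
[[125 123 124 125 125 124 126 124 124 127 124 122 123 123]
 [123 123 123 126 127 124 124 126 125 125 125 124 123 126]
 [126 125 125 113  70  37  42  75  89 119 126 125 124 125]
 [126 123  85  67  22  23  21  35  60  73  93 124 124 123]
 [123  88  66  34  23  27  28  28  30  33  67 101 123 123]
 [121  76  35  37  23  27  27  25  34  35  36  78 121 123]
 [110  59  36  34  27  27  29  21  33  33  34  63 117 124]
 [118  58  34  36  28  26  30  22  31  34  33  66 121 124]
 [124  86  36  36  33  24  29  23  32  32  34 102 124 124]
 [125 123  83  37  36  23  28  27  26  36  90 123 122 123]
 [125 124 124 112  79  36  29  26  47 116 123 124 123 123]
 [123 121 123 124 124  91  28  27  36 116 125 124 122 125]
 [111 109 121 123 125 110  32  28  27 113 123 122 122 123]
 [108 105  98 126 135 121  56  35  59 117 122 123 123 123]]
pred drum (np.float64(254.5775472264874), np.float64(174.41892675240305)) pred wing top (np.float64(254.5227896861932), np.float64(180.47033175054008)) pred socket rim (np.float64(305.9106309798438), np.float64(72.78240631007634))
```

View pics/w2c.png

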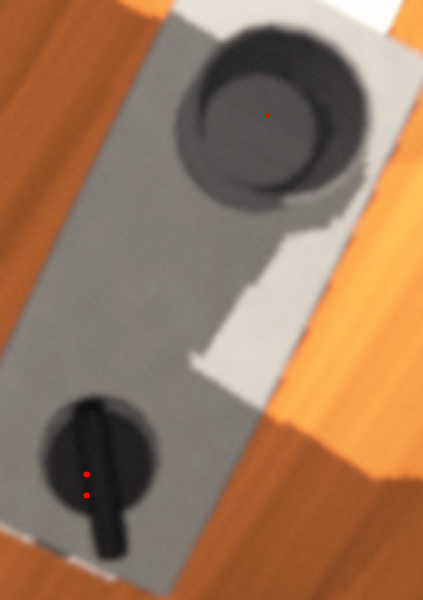

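The socket mouth and the drum are both offset by about (+4,-4) px from where the top camera predicts them. That's a consistent bias of roughly 5 mm between the two cameras, so I'll use the scene camera as a tie-breaker.

```bash
python3 - <<'E'
from h import *
im=cv2.imread("pics/scene0.png"); hsv=cv2.cvtColor(im,cv2.COLOR_BGR2HSV); S,V=hsv[...,1],hsv[...,2]
print("proj socket rim scene",proj("scene",[.4727,.2362,.066]), proj("scene",[.4747,.2418,.066]))
for nm,P in (("A",[.6388,-.1413,.072]),("B",[.5634,-.2878,.072]),("bungtop",[.5229,-.4262,.066]),("wing",[.4868,.117,.074])): print(nm,proj("scene",P))
t=[]
for (a,b,c,d) in ((245,190,280,235),(188,185,220,225)):
    cc=cv2.resize(im[b:d,a:c],None,fx=6,fy=6,interpolation=cv2.INTER_CUBIC); t.append(cv2.resize(cc,(200,280)))
cc=cv2.resize(im[140:182,310:400],(800,373),interpolation=cv2.INTER_CUBIC)  # 8.889
for P,col in (([.4727,.2362,.066],(0,0,255)),([.4747,.2418,.066],(0,255,0)),([.4868,.117,.074],(0,0,255)),([.4888,.1226,.074],(0,255,0))):
    u,v=proj("scene",P); cv2.circle(cc,(int((u-310)*8.889),int((v-140)*8.889)),3,col,-1)
cv2.imwrite("pics/s0c.png",cc)
E
```

```text
proj socket rim scene (np.float64(365.39573016205776), np.float64(149.44365117873664)) (np.float64(367.31646966632263), np.float64(149.57353869545705))
A (np.float64(261.4461904378524), np.float64(207.03243860191955))
B (np.float64(203.35479337665828), np.float64(196.34479495548007))
bungtop (np.float64(152.21239690444736), np.float64(195.90252101182298))
wing (np.float64(331.7407815632723), np.float64(156.03970977381363))
```

View pics/s0c.png

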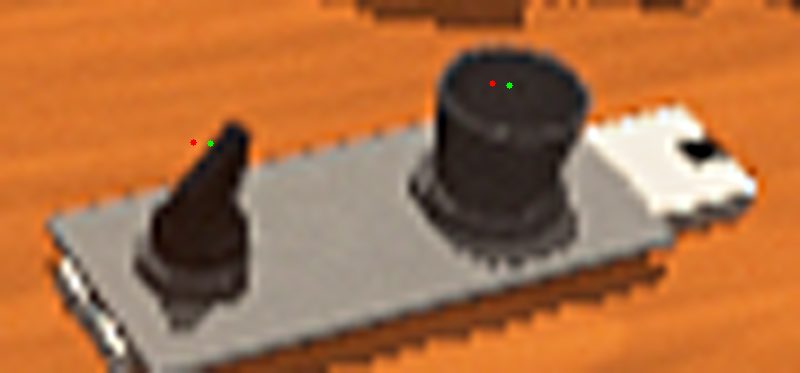

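The scene camera puts the socket rim at crop pixel (515,92), which is on the wrist camera's side. I'll blend the estimates to socket ≈ (0.475,0.2405) and wing ≈ (0.4885,0.1215), with the wing at about 130°. Now going down on the wing.

{"op": "drive_tool", "data": {
  "deltas": "50 1.5 4.5 -50 0.12; 50 1.5 4.5 -90 0.12; 50 1.5 4.5 -115 0.12; 50 1.5 4.5 -131 0.12; 50 1.5 4.5 -131 0.12; 0 1.5 4.5 -131 0.12; 0 1.5 4.5 -131 0.12; 0 1.5 4.5 -131 0.12; 0 1.5 4.5 -131 0.12; 0 1.5 4.5 -131 0.12; 0 1.5 4.5 -131 0.12; 0 1.5 4.5 -131 0.12"
}}

```text
time_s: 2.6
position: [0.4888, 0.1211, 0.0514]
tcp_rot: [[-0.629, 0.777, 0.0], [0.777, 0.629, 0.0], [-0.0, 0.0, -1.0]]
force: [-0.3, 0.0, 0.3]
opening: 0.047
grasp_force: 0.0
```

```bash
cat > st.py <<'E'
from h import *
s=bot.read_state()
print("t",s["time_s"],"p",s["position"].round(4),"yaw",np.degrees(np.arctan2(s["tcp_rot"][1,1],s["tcp_rot"][0,1])).round(2),"F",s["force"].round(2),"M",s["moment"].round(3),"op",round(s["opening"]*87,1),"g",round(s["grasp_force"],1),"q",s["joint_positions"].round(1))
E
python3 st.py
```

```text
t 2.6 p [0.4888 0.1211 0.0514] yaw 39.01 F [-0.31  0.03  0.28] M [-0.086  0.038  0.026] op 4.1 g 0.0 q [  1.2  35.1 106.6  -0.   38.3 -37.8]
```

```bash
python3 - <<'E'
from h import *
a=imaging.capture("scene")[:,:,::-1]; b=imaging.capture("wrist")[:,:,::-1]
a=cv2.resize(a[80:200,300:420],(400,400),interpolation=cv2.INTER_CUBIC); b=cv2.resize(b[60:310,130:380],(400,400),interpolation=cv2.INTER_CUBIC)
cv2.imwrite("pics/g1.png",np.hstack([a,b]))
E
python3 st.py
```

```text
t 2.7 p [0.4887 0.1211 0.0513] yaw 39.01 F [-0.25 -0.35  0.36] M [-0.007  0.037 -0.028] op 1.3 g 0.0 q [  1.2  35.1 106.6   0.   38.3 -37.8]
```

View pics/g1.png

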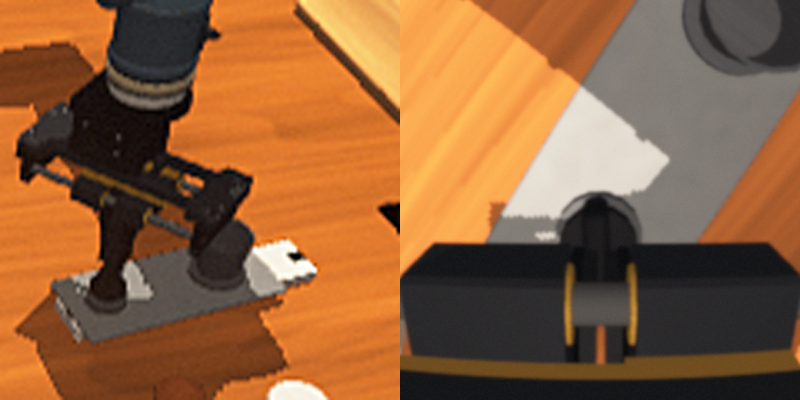

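```bash
cat >> h.py <<'E'
def pw(P,m=None):
    m=m or imaging.camera_model("wrist"); p=np.linalg.inv(m["T"])@np.append(P,1); r=np.hypot(p[0],p[1]); k=m["fx"]*np.arctan2(r,p[2])/r
    return np.array([p[0]*k+m["cx"],p[1]*k+m["cy"]])
E
python3 - <<'E'
from h import *
s=bot.read_state(); p=s["position"]; m=imaging.camera_model("wrist"); print(m["T"][:3,3])
c=lambda P:((pw(P,m)-[130,60])*1.6+[400,0]).round()
print("tcp",c(p),"grasp",c(p+[0,0,.019]),"at z.044",c([p[0],p[1],.044]),"at .074",c([p[0],p[1],.074]))
for px in ((600,233),): print(ray("wrist",130+(px[0]-400)/1.6,60+px[1]/1.6,.044))
print("near end", [ray("wrist",130+198/1.6,60+202/1.6,z) for z in (.044,.074)])
E
```

```text
[0.44682864 0.17392296 0.23319265]
tcp [598. 255.] grasp [598. 273.] at z.044 [598. 249.] at .074 [598. 277.]
[0.48485238 0.12704078 0.044     ]
near end [array([0.47582505, 0.1368772 , 0.044     ]), array([0.47122713, 0.14275149, 0.074     ])]
```

{"op": "drive_tool", "data": {
  "deltas": "0 0 0 0 0; 0 0 0 0 0; 0 0 0 0 0; 0 0 0 0 0"
}}

```text
time_s: 3.1
position: [0.4887, 0.1212, 0.0512]
tcp_rot: [[-0.63, 0.777, -0.0], [0.777, 0.63, 0.0], [0.0, -0.0, -1.0]]
force: [0.1, -0.2, -0.7]
opening: 0.002
grasp_force: 0.0
```

```bash
python3 st.py; python3 - <<'E'
from h import *
b=imaging.capture("wrist")[:,:,::-1]
t=imaging.capture("top")[:,:,::-1]
b=cv2.resize(b[120:280,170:340],(425,400),interpolation=cv2.INTER_CUBIC); t=cv2.resize(t[190:270,80:180],(375,300),interpolation=cv2.INTER_CUBIC); t=cv2.copyMakeBorder(t,0,100,0,0,cv2.BORDER_CONSTANT)
cv2.imwrite("pics/g2.png",np.hstack([b,t]))
E
```

```text
t 3.1 p [0.4887 0.1212 0.0512] yaw 39.02 F [ 0.11 -0.2  -0.71] M [-0.022  0.048  0.003] op 0.2 g 0.0 q [  1.2  35.1 106.6   0.   38.3 -37.8]
```

View pics/g2.png

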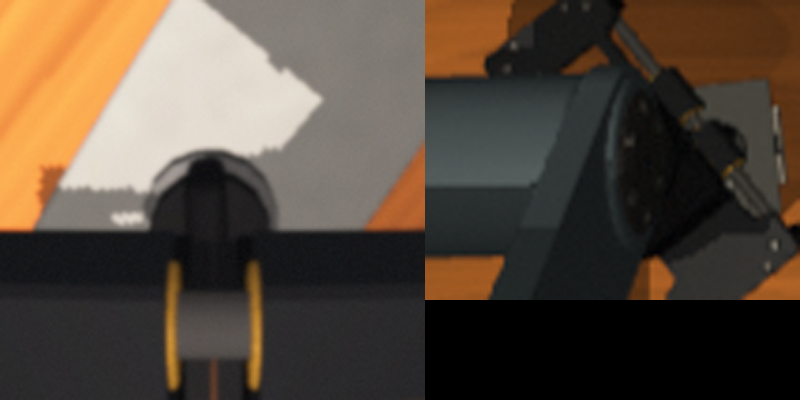

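The fingers closed to 0.2 mm with the wing apparently in place, so the wing wasn't between them. I'll back straight up and look again.

{"op": "drive_tool", "data": {
  "deltas": "0 0 0 0 0; 50 0 0 0 0; 50 0 0 0 0; 50 0 0 0 0; 50 0 0 0 0; 50 0 0 30 0; 50 0 0 80 0; 50 0 0 120 0; 50 0 0 130 0; 50 0 0 130 0; 50 0 0 130 0; 50 0 0 130 0"
}}

```text
time_s: 4.4
position: [0.4872, 0.1211, 0.1794]
tcp_rot: [[-0.629, 0.777, -0.004], [0.777, 0.63, -0.0], [0.003, -0.003, -1.0]]
force: [-0.8, -0.2, -1.1]
opening: 0.572
grasp_force: 0.0
```

```bash
python3 st.py; python3 - <<'E'
from h import *
m=imaging.camera_model("wrist")
b=imaging.capture("wrist")[:,:,::-1].copy(); a=imaging.capture("scene")[:,:,::-1].copy()
cv2.imwrite("pics/w3raw.png",b); cv2.imwrite("pics/s3raw.png",a)
for P,c in (([.4888,.1212,.044],(0,0,255)),([.4888,.1212,.074],(0,255,0)),([.475,.2405,.066],(255,0,0))):
    cv2.circle(b,tuple(pw(P,m).round().astype(int)),1,c,-1); u,v=proj("scene",P); cv2.circle(a,(round(u),round(v)),0,c,-1)
b=cv2.resize(b[40:210,205:345],(494,600),interpolation=cv2.INTER_NEAREST); a=cv2.resize(a[130:190,310:380],(306,262),interpolation=cv2.INTER_NEAREST); a=cv2.copyMakeBorder(a,0,338,0,0,cv2.BORDER_CONSTANT)
cv2.imwrite("pics/w3.png",np.hstack([b,a]))
E
```

```text
t 4.4 p [0.4872 0.1211 0.1794] yaw 39.01 F [-0.81 -0.2  -1.1 ] M [-0.05  -0.027  0.005] op 49.8 g 0.0 q [  1.2  22.7 100.8  -0.   56.7 -37.8]
```

View pics/w3.png

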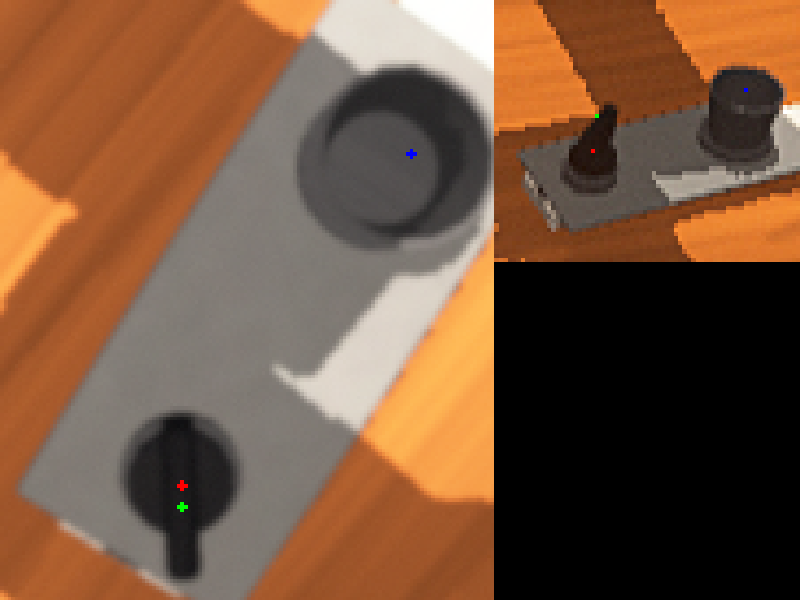

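In the wrist view the wing (x≈180, y 415–575 in the crop) is aligned with the tool, and the commanded TCP (green, 181,507) is close to its middle. I'll triangulate the wing's height before trying again.

```bash
python3 - <<'E'
from h import *
m=imaging.camera_model("wrist"); a=cv2.imread("pics/s3raw.png"); g=cv2.cvtColor(a,cv2.COLOR_BGR2GRAY)
print(g[146:176,324:345:1])
for nm,px in (("E1 bottom-ish",(256,157.6)),("E2 top",(256.6,202.9)),("drum",(205+181/3.53,40+475/3.53))):
    for z in (.035,.044,.055,.065,.074):
        P=ray("wrist",*px,z,m); print(nm,z,P.round(4),np.round(proj("scene",P),1))
for z in (.018,.05,.066):
    P=ray("wrist",205+408/3.53,40+140/3.53,z,m); print("sock",z,P.round(4),np.round(proj("scene",P),1))
E
```

```text
[[139 138 143 141 111  64  70  71  75  75  73  76  70  77  74  76  76  78
   77  76  80]
 [139 140 137 137 145 110  65  74  78  77  79  79  77  83  79  79  85  78
   80  78  80]
 [141 139 138 144 145 152 121  74  78  79  80  80  76  81  79  75  79  76
   77  74  74]
 [146 146 147 148 149 152 160  70  77  81  80  81  75  76  78  78  80  75
   79  76  75]
 [144 146 145 143 143 144 150  62  71  76  77  75  78  75  81  78  76  80
   78  78  77]
 [140 141 139 142 142 142 148 117  70  77  78  82  80  78  79  75  76  77
   77  76  75]
 [143 140 146 145 144 148 150 156  62  74  80  82  80  80  76  74  77  75
   74  75  77]
 [147 144 143 147 145 145 143 147 115  67  77  60  61  74  78  80  76  76
   77  80  75]
 [144 141 143 144 142 140 144 147 151 127  67  28  28  48  72  82  80  79
   77  77  79]
 [146 143 146 149 151 151 153 154 160 122  37  17  24  19  67  82  80  77
   76  80  81]
 [154 158 157 118 120 123 123 125 131  37  19  23  21  19  77  84  76  79
   77  76  61]
 [125 125 124  71  73  72  76  73  57  23  24  27  23  27  84  75  60  79
   80  80  68]
 [ 69  70  69  75  73  81  82  6
[... 1788 characters left out ...]
6.9 154.5]
E1 bottom-ish 0.074 [0.4729 0.1414 0.074 ] [337.5 152. ]
E2 top 0.035 [0.5101 0.0967 0.035 ] [326.5 171.5]
E2 top 0.044 [0.5083 0.0989 0.044 ] [327.4 168.8]
E2 top 0.055 [0.5062 0.1015 0.055 ] [328.4 165.6]
E2 top 0.065 [0.5042 0.1038 0.065 ] [329.3 162.6]
E2 top 0.074 [0.5025 0.106  0.074 ] [330.2 159.9]
drum 0.035 [0.4888 0.1223 0.035 ] [331.8 165.7]
drum 0.044 [0.4877 0.1237 0.044 ] [332.5 163.3]
drum 0.055 [0.4862 0.1254 0.055 ] [333.4 160.2]
drum 0.065 [0.4849 0.127  0.065 ] [334.2 157.4]
drum 0.074 [0.4838 0.1284 0.074 ] [334.9 154.9]
sock 0.018 [0.4777 0.254  0.018 ] [368.1 161.1]
sock 0.05 [0.4748 0.2466 0.05  ] [367.7 153.3]
sock 0.066 [0.4733 0.2428 0.066 ] [367.4 149.3]
```

Everything says the wing is between the fingers: its ends triangulate to 47 mm apart, centred on (0.489,0.122), though its top comes out nearer 0.066. I'll try again lower, at the intended grip height, watching the force.

{"op": "drive_tool", "data": {
  "deltas": "50 0 1 -50 0; 50 0 1 -95 0; 50 0 1 -120 0; 50 0 1 -130 0; 50 0 1 -134 0; 50 0 1 -136 0; 50 0 1 -138 0; 50 0 1 -138 0; 50 0 1 -138 0"
}}

```text
time_s: 5.4
position: [0.4894, 0.1223, 0.0441]
tcp_rot: [[-0.63, 0.777, 0.002], [0.777, 0.63, 0.0], [-0.001, 0.002, -1.0]]
force: [-0.6, 0.2, -0.3]
opening: 0.575
grasp_force: 0.0
```

```bash
python3 st.py
```

```text
t 5.4 p [0.4894 0.1223 0.0441] yaw 39.02 F [-0.58  0.25 -0.25] M [-0.071  0.035 -0.004] op 50.0 g 0.0 q [  1.3  35.9 106.8   0.   37.2 -37.7]
```

{"op": "drive_tool", "data": {
  "deltas": "0 0 0 1 0; 0 0 0 1 0; 0 0 0 1 0; 0 0 0 1 0; 0 0 0 1 0; 0 0 0 1 0; 0 0 0 1 0; 0 0 0 1 0; 0 0 0 1 0; 0 0 0 1 0"
}}

```text
time_s: 6.4
position: [0.4874, 0.1217, 0.0441]
tcp_rot: [[-0.63, 0.777, -0.003], [0.777, 0.63, -0.001], [0.001, -0.003, -1.0]]
force: [-2.9, -4.7, 2.5]
opening: 0.11
grasp_force: 30.0
```

```bash
python3 st.py
```

```text
t 6.4 p [0.4874 0.1217 0.0441] yaw 39.04 F [-2.91 -4.75  2.49] M [-0.788  0.601 -0.018] op 9.5 g 30.0 q [ 1.300e+00  3.590e+01  1.069e+02 -1.000e-01  3.740e+01 -3.770e+01]
```

Gripped: opening 9.5 mm at 30 N. Next I'll turn clockwise (negative twist), easing the centre about 1.5 mm to relieve the side force.

{"op": "drive_tool", "data": {
  "deltas": "0 -1.5 -1 0 -0.1; 0 -1.5 -1 0 -0.25; 0 -1.5 -1 0 -0.4; 0 -1.5 -1 0 -0.54; 0 -1.5 -1 0 -0.68; 0 -1.5 -1 0 -0.8; 0 -1.5 -1 0 -0.8"
}}

```text
time_s: 7.1
position: [0.4881, 0.1216, 0.0442]
tcp_rot: [[0.119, 0.993, 0.002], [0.993, -0.119, 0.001], [0.001, 0.002, -1.0]]
force: [-0.3, 0.3, -0.7]
opening: 0.111
grasp_force: 30.0
```

```bash
python3 st.py
```

```text
t 7.1 p [0.4881 0.1216 0.0442] yaw -6.85 F [-0.27  0.27 -0.71] M [-0.042  0.094 -0.044] op 9.6 g 30.0 q [1.20e+00 3.58e+01 1.07e+02 1.00e-01 3.71e+01 8.00e+00]
```

{"op": "drive_tool", "data": {
  "deltas": "0 0 0 0 -0.14; 0 0 0 0 -0.28; 0 0 0 0 -0.42; 0 0 0 0 -0.56; 0 0 0 0 -0.7; 0 0 0 0 -0.84; 0 0 0 0 -0.98; 0 0 0 0 -1.12; 0 0 0 0 -1.26; 0 0 0 0 -1.4; 0 0 0 0 -1.54; 0 0 0 0 -1.68"
}}

```text
time_s: 8.3
position: [0.4888, 0.1206, 0.0442]
tcp_rot: [[0.974, -0.228, 0.003], [-0.228, -0.974, -0.001], [0.003, 0.0, -1.0]]
force: [0.7, -4.0, -1.3]
opening: 0.113
grasp_force: 30.0
```

```bash
python3 st.py
```

```text
t 8.3 p [0.4888 0.1206 0.0442] yaw -103.19 F [ 0.69 -3.98 -1.3 ] M [-0.775  0.012  0.058] op 9.8 g 30.0 q [ 1.200e+00  3.580e+01  1.070e+02 -1.000e-01  3.700e+01  1.044e+02]
```

{"op": "drive_tool", "data": {
  "deltas": "0 0 -1 0 -0.12; 0 0 -1 0 -0.24; 0 0 -1 0 -0.32; 0 0 -1 0 -0.32; 0 0 -1 0 -0.32"
}}

```text
time_s: 8.8
position: [0.4886, 0.1202, 0.0442]
tcp_rot: [[0.855, -0.519, 0.003], [-0.519, -0.855, 0.0], [0.002, -0.001, -1.0]]
force: [1.3, -1.8, -3.4]
opening: 0.112
grasp_force: 30.0
```

```bash
python3 st.py
```

```text
t 8.8 p [0.4886 0.1202 0.0442] yaw -121.24 F [ 1.3  -1.81 -3.37] M [-0.326 -0.208 -0.011] op 9.7 g 30.0 q [  1.1  35.8 107.    0.   37.  122.3]
```

{"op": "drive_tool", "data": {
  "deltas": "0 0.5 -0.5 0 -0.1; 0 0.5 -0.5 0 -0.2; 0 0.5 -0.5 0 -0.3"
}}

```text
time_s: 9.1
position: [0.4885, 0.1199, 0.0442]
tcp_rot: [[0.66, -0.751, 0.001], [-0.751, -0.66, 0.0], [0.001, -0.001, -1.0]]
force: [1.0, -0.7, -2.8]
opening: 0.112
grasp_force: 30.0
```

```bash
python3 st.py
```

```text
t 9.1 p [0.4885 0.1199 0.0442] yaw -138.68 F [ 0.99 -0.74 -2.85] M [-0.127 -0.066 -0.004] op 9.7 g 30.0 q [  1.   35.8 107.    0.   37.1 139.7]
```

{"op": "drive_tool", "data": {
  "deltas": "0 0 0 0 -0.1; 0 0 0 0 -0.2; 0 0 0 0 -0.3"
}}

```text
time_s: 9.4
position: [0.4882, 0.1198, 0.0442]
tcp_rot: [[0.409, -0.913, 0.001], [-0.913, -0.409, 0.0], [0.0, -0.001, -1.0]]
force: [-0.0, -1.2, -2.8]
opening: 0.103
grasp_force: 30.0
```

```bash
python3 st.py
```

```text
t 9.4 p [0.4882 0.1198 0.0442] yaw -155.86 F [-0.03 -1.17 -2.8 ] M [-0.186 -0.032  0.08 ] op 9.0 g 30.0 q [  1.   35.8 107.    0.   37.1 156.9]
```

{"op": "drive_tool", "data": {
  "deltas": "0 0 0 0 0; 0 0 0 0 0"
}}

```text
time_s: 9.6
position: [0.4882, 0.1198, 0.0442]
tcp_rot: [[0.413, -0.911, 0.001], [-0.911, -0.413, 0.0], [0.0, -0.001, -1.0]]
force: [1.8, -0.8, -2.3]
opening: 0.109
grasp_force: 30.0
```

```bash
python3 st.py
```

```text
t 9.6 p [0.4882 0.1198 0.0442] yaw -155.61 F [ 1.78 -0.85 -2.31] M [-0.174 -0.115 -0.02 ] op 9.5 g 30.0 q [  1.   35.8 107.    0.   37.1 156.6]
```

{"op": "drive_tool", "data": {
  "deltas": "60 0 0 0 0; 60 0 0 0 0; 60 0 0 0 0; 60 0 0 20 0; 60 0 0 45 0; 60 0 0 45 0.15; 60 0 0 45 0.3; 60 0 0 45 0.45; 60 0 0 45 0.6; 60 0 0 45 0.75; 60 0 0 45 0.9; 60 0 0 45 1.05"
}}

```text
time_s: 10.8
position: [0.4874, 0.1198, 0.0893]
tcp_rot: [[0.996, -0.091, -0.0], [-0.091, -0.996, 0.0], [-0.0, -0.0, -1.0]]
force: [-0.2, 0.4, 0.0]
opening: 0.689
grasp_force: 0.0
```

{"op": "drive_tool", "data": {
  "deltas": "60 0 0 0 0.15; 60 0 0 0 0.3; 60 0 0 0 0.45; 60 0 0 0 0.6; 60 0 0 0 0.75; 60 0 0 0 0.9; 60 0 0 0 1.05; 60 0 0 0 1.2; 60 0 0 0 1.35; 60 0 0 0 1.5; 60 0 0 0 1.65; 60 0 0 0 1.8"
}}

```text
time_s: 12.0
position: [0.4873, 0.1198, 0.0893]
tcp_rot: [[-0.137, 0.991, -0.001], [0.991, 0.137, 0.0], [0.0, -0.0, -1.0]]
force: [0.2, 0.5, -0.2]
opening: 0.692
grasp_force: 0.0
```

{"op": "drive_tool", "data": {
  "deltas": "60 0 0 0 0.15; 60 0 0 0 0.29; 60 0 0 -25 0.29; 60 0 0 -45 0.29; 60 0 0 -45 0.29; 0 0 0 -45 0.29; 0 0 0 -45 0.29; 0 0 0 -45 0.29; 0 0 0 -45 0.29; 0 0 0 -45 0.29; 0 0 0 -45 0.29; 0 0 0 -45 0.29"
}}

```text
time_s: 13.2
position: [0.4878, 0.1197, 0.0444]
tcp_rot: [[-0.409, 0.913, 0.0], [0.913, 0.409, -0.0], [-0.0, 0.0, -1.0]]
force: [-0.5, -0.2, 1.1]
opening: 0.134
grasp_force: 0.0
```

```bash
python3 st.py
```

```text
t 13.2 p [0.4878 0.1197 0.0444] yaw 24.12 F [-0.5  -0.25  1.06] M [-0.087  0.017 -0.054] op 11.6 g 0.0 q [  1.   35.8 107.   -0.   37.2 -23.1]
```

{"op": "drive_tool", "data": {
  "deltas": "0 0 0 0 0; 0 0 0 0 0; 0 0 0 0 0; 0 0 0 0 -0.1; 0 0 0 0 -0.2; 0 0 0 0 -0.3"
}}

```text
time_s: 13.8
position: [0.488, 0.1197, 0.0444]
tcp_rot: [[-0.118, 0.993, 0.001], [0.993, 0.118, -0.0], [-0.0, 0.001, -1.0]]
force: [0.2, 0.9, 1.9]
opening: 0.108
grasp_force: 30.1
```

```bash
python3 st.py
```

```text
t 13.8 p [0.488  0.1197 0.0444] yaw 6.75 F [0.19 0.95 1.9 ] M [ 0.102 -0.061  0.214] op 9.4 g 30.1 q [  1.   35.8 107.   -0.   37.2  -5.7]
```

{"op": "drive_tool", "data": {
  "deltas": "0 0 0 0 0; 0 0 0 0 0"
}}

```text
time_s: 14.0
position: [0.4879, 0.1198, 0.0443]
tcp_rot: [[-0.123, 0.992, 0.0], [0.992, 0.123, 0.0], [0.0, 0.0, -1.0]]
force: [0.4, 0.7, 1.6]
opening: 0.11
grasp_force: 30.0
```

```bash
python3 st.py
```

```text
t 14.0 p [0.4879 0.1198 0.0443] yaw 7.05 F [0.42 0.74 1.56] M [ 0.068 -0.041  0.121] op 9.6 g 30.0 q [  1.   35.8 107.    0.   37.2  -6. ]
```

{"op": "drive_tool", "data": {
  "deltas": "0 0 0 0 -0.06; 0 0 0 0 -0.12"
}}

```text
time_s: 14.2
position: [0.4878, 0.1197, 0.0443]
tcp_rot: [[-0.001, 1.0, 0.0], [1.0, 0.001, -0.0], [-0.0, 0.0, -1.0]]
force: [0.3, 1.3, 2.7]
opening: 0.113
grasp_force: 30.1
```

```bash
python3 st.py
```

```text
t 14.2 p [0.4878 0.1197 0.0443] yaw 0.06 F [0.27 1.28 2.72] M [0.085 0.007 0.198] op 9.8 g 30.1 q [  1.   35.8 107.   -0.   37.2   1. ]
```

{"op": "drive_tool", "data": {
  "deltas": "0 0 0 0 -0.06; 0 0 0 0 -0.06; 60 0 0 0 -0.06; 60 0 0 0 -0.06; 60 0 0 0 -0.06; 60 0 0 30 -0.06; 60 0 0 80 -0.06; 60 0 0 130 -0.06; 60 0 0 130 -0.06; 60 0 0 130 -0.06; 60 0 0 130 -0.06"
}}

```text
time_s: 15.3
position: [0.4864, 0.1196, 0.1732]
tcp_rot: [[0.059, 0.998, -0.003], [0.998, -0.059, -0.0], [-0.0, -0.003, -1.0]]
force: [-0.6, 0.3, -1.5]
opening: 0.686
grasp_force: 0.0
```

```bash
python3 st.py; python3 - <<'E'
from h import *
m=imaging.camera_model("wrist"); b=imaging.capture("wrist")[:,:,::-1].copy(); cv2.imwrite("pics/w4raw.png",b)
for P,c in (([.488,.1197,.044],(0,0,255)),([.488,.1197,.074],(0,255,0))): cv2.circle(b,tuple(pw(P,m).round().astype(int)),1,c,-1); print(pw(P,m))
cv2.imwrite("pics/w4.png",cv2.resize(b[30:230,180:430],(750,600),interpolation=cv2.INTER_CUBIC))
E
```

```text
t 15.3 p [0.4864 0.1196 0.1732] yaw -3.37 F [-0.64  0.27 -1.45] M [-0.164  0.061  0.012] op 59.7 g 0.0 q [  1.   23.2 101.4  -0.   55.7   4.4]
[256.10756952 177.57332088]
[256.15445276 184.13745291]
```

View pics/w4.png

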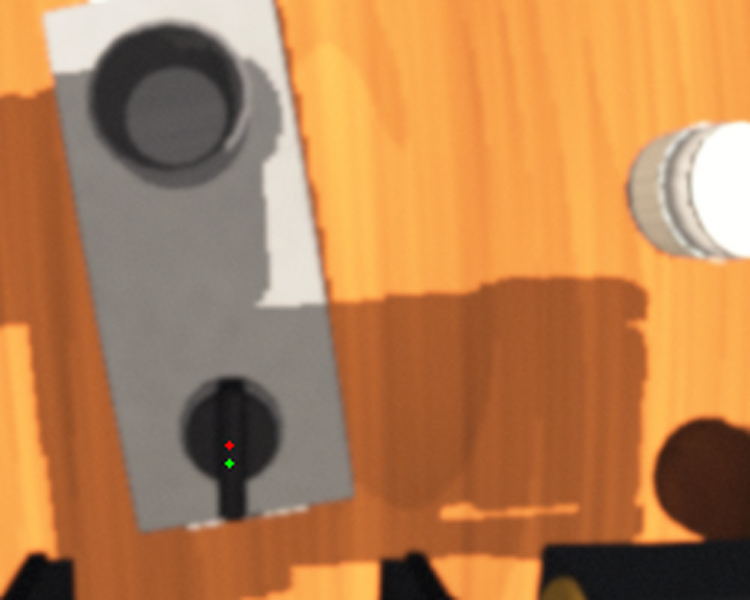

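The wing (232,380–520) is still aligned with the tool, so the pads held and the clutch did the slipping. The slip was between about 0.15 and 0.45 rad. The grip fixes the wing axis at (0.488,0.120), so with the plate at 96.3° the socket is at about (0.4745,0.239). Relative to that, the top camera reads about (−1.5,−3) mm off. I'll re-check the object positions with that correction.

```bash
cat > top.py <<'E'
from h import *
def things(tag):
    im=imaging.capture("top")[:,:,::-1]; cv2.imwrite(f"pics/top_{tag}.png",im)
    hsv=cv2.cvtColor(im,cv2.COLOR_BGR2HSV); S,V,H=hsv[...,1],hsv[...,2],hsv[...,0]
    b=np.array([.0015,.003,0]); out=[]
    for k in blob((S<110)&(V>60),300):
        (u,v),r=cv2.minEnclosingCircle(k)
        if 11<r<16: out.append(("steel?",(round(u),round(v)),round(2*r*.951/412*1000),(ray("top",u,v,.072)+b).round(4)[:2]))
    for k in blob((S<175)&(V>130)&(H<25)&(S>110),200):
        (u,v),r=cv2.minEnclosingCircle(k)
        if 8<r<16: out.append(("bung?",(round(u),round(v)),round(2*r*.983/412*1000),(ray("top",u,v,.04)+b).round(4)[:2]))
    for o in out: print(*o)
if __name__=="__main__":
    import sys; things(sys.argv[1])
E
python3 top.py a; python3 - <<'E'
from h import *
for n,u,v,z in (("bottle cap",224,84,.21),("mug",307,122,.09),("mill",166,138,.13),("can",119,148,.06),("turq",269,219,.072),("jar",357,145,.075),("salt",213,260,.035)): print(n,ray("top",u,v,z).round(3))
E
```

```text
steel? (213, 259) 68 [ 0.4228 -0.0176]
steel? (330, 197) 64 [ 0.5649 -0.2848]
steel? (266, 165) 63 [ 0.6403 -0.1383]
steel? (121, 149) 67 [0.6782 0.2002]
bung? (368, 264) 51 [ 0.4087 -0.3776]
bung? (386, 215) 65 [ 0.5243 -0.4229]
bung? (424, 210) 50 [ 0.5359 -0.5149]
bottle cap [ 0.784 -0.055  0.21 ]
mug [ 0.736 -0.235  0.09 ]
mill [0.69  0.079 0.13 ]
can [0.681 0.206 0.06 ]
turq [ 0.514 -0.148  0.072]
jar [ 0.685 -0.353  0.075]
salt [ 0.417 -0.016  0.035]
```

{"op": "drive_tool", "data": {
  "deltas": "87 154 -258 20 0; 87 154 -258 20 0; 87 154 -258 20 0; 87 154 -258 20 0; 87 154 -258 20 0; 87 154 -258 20 0; 87 154 -258 20 0; 87 154 -258 20 0; 87 154 -258 0 0; 87 154 -258 0 0; 87 154 -258 0 0"
}}

```text
time_s: 16.5
position: [0.6403, -0.1365, 0.1732]
tcp_rot: [[0.058, 0.998, -0.003], [0.998, -0.058, 0.002], [0.001, -0.004, -1.0]]
force: [0.7, 0.1, -0.5]
opening: 1.0
grasp_force: 0.0
```

```bash
python3 st.py; python3 - <<'E'
from h import *
m=imaging.camera_model("wrist"); b=imaging.capture("wrist")[:,:,::-1].copy(); cv2.imwrite("pics/w5raw.png",b)
hsv=cv2.cvtColor(b,cv2.COLOR_BGR2HSV)
print("pred",pw([.6403,-.1383,.072],m))
for k in blob((hsv[...,1]<110)&(hsv[...,2]>50),500):
    (u,v),r=cv2.minEnclosingCircle(k); print((u,v),r,cv2.contourArea(k),ray("wrist",u-1,v+4.3,.072,m).round(4))
E
```

```text
t 16.5 p [ 0.6403 -0.1365  0.1732] yaw -3.3 F [ 0.66  0.13 -0.55] M [-0.114  0.021 -0.042] op 87.0 g 0.0 q [-21.8  34.4  79.    0.   66.8 -18.5]
pred [254.66912247 185.8155582 ]
(202.13145446777344, 289.7160949707031) 22.753583908081055 806.5 [ 0.5715 -0.2624  0.072 ]
(255.0, 245.0) 155.0291290283203 5654.5 [ 0.6356 -0.2069  0.072 ]
(255.06581115722656, 187.22122192382812) 31.55182456970215 2946.0 [ 0.6394 -0.144   0.072 ]
(387.0772705078125, 99.95392608642578) 38.0062141418457 2111.0 [ 0.7767 -0.0614  0.072 ]
(71.42982482910156, 92.18940734863281) 27.5709228515625 1951.0 [ 0.4476 -0.0275  0.072 ]
(485.0, 113.0) 115.95267486572266 10258.0 [ 0.9141 -0.07    0.072 ]
(120.5, 6.375) 27.256118774414062 672.5 [0.5121 0.0554 0.072 ]
```

The wrist camera puts the mould rim at (255,187) against a predicted (255,186), so they agree. I'll go down and centre the mould with two squeezes 90° apart.

{"op": "drive_tool", "data": {
  "deltas": "87 0 -1 -50 0; 87 0 -1 -95 0; 87 0 -1 -125 0; 87 0 -1 -132 0; 87 0 -1 -132 0; 50 0 -1 -132 0; 50 0 -1 -132 0; 50 0 -1 -132 0; 50 0 -1 -132 0; 50 0 -1 -132 0; 50 0 -1 -132 0"
}}

```text
time_s: 17.65
position: [0.6422, -0.1396, 0.0435]
tcp_rot: [[0.059, 0.998, 0.001], [0.998, -0.059, -0.001], [-0.001, 0.001, -1.0]]
force: [-1.9, 0.0, 5.3]
opening: 0.7
grasp_force: 30.0
```

```bash
python3 st.py
```

```text
t 17.65 p [ 0.6422 -0.1396  0.0435] yaw -3.38 F [-1.87  0.04  5.31] M [-0.098  0.235  0.006] op 60.9 g 30.0 q [-22.   43.8  83.9  -0.   52.3 -18.6]
```

{"op": "drive_tool", "data": {
  "deltas": "87 0 0 0 0; 87 0 0 0 0; 87 0 0 0 -0.15; 87 0 0 0 -0.3; 87 0 0 0 -0.45; 87 0 0 0 -0.6; 87 0 0 0 -0.75; 87 0 0 0 -0.9; 87 0 0 0 -1.05; 87 0 0 0 -1.2; 87 0 0 0 -1.35; 87 0 0 0 -1.5"
}}

```text
time_s: 18.85
position: [0.6416, -0.1392, 0.0417]
tcp_rot: [[1.0, 0.005, -0.0], [0.005, -1.0, 0.0], [-0.0, -0.0, -1.0]]
force: [-0.2, -0.2, 0.6]
opening: 1.002
grasp_force: 0.0
```

{"op": "drive_tool", "data": {
  "deltas": "87 0 0 0 -0.07; 87 0 0 0 -0.07; 50 0 0 0 -0.07; 50 0 0 0 -0.07; 50 0 0 0 -0.07; 50 0 0 0 -0.07; 50 0 0 0 -0.07; 50 0 0 0 -0.07; 50 0 0 20 -0.07; 50 0 0 60 -0.07; 50 0 0 110 -0.07; 50 0 0 150 -0.07"
}}

```text
time_s: 20.05
position: [0.642, -0.1392, 0.1944]
tcp_rot: [[0.998, -0.058, 0.001], [-0.058, -0.998, -0.0], [0.001, 0.0, -1.0]]
force: [0.8, -0.1, -0.9]
opening: 0.706
grasp_force: 30.0
```

```bash
python3 st.py
```

```text
t 20.05 p [ 0.642  -0.1392  0.1944] yaw -93.33 F [ 0.77 -0.1  -0.94] M [-0.032  0.163 -0.018] op 61.4 g 30.0 q [-22.   33.2  77.7   0.   69.1  71.3]
```

{"op": "drive_tool", "data": {
  "deltas": "50 -167.5 378.5 0 0; 50 -167.5 378.5 0 0; 50 -167.5 378.5 0 0; 50 -167.5 378.5 0 0; 50 -167.5 378.5 0 0; 50 -167.5 378.5 0 0; 50 -167.5 378.5 0 0; 50 -167.5 378.5 0 0; 50 -167.5 378.5 0 0; 50 -167.5 378.5 0 0; 50 -167.5 378.5 0 0; 50 -167.5 378.5 0 0"
}}

```text
time_s: 21.25
position: [0.4753, 0.2378, 0.1922]
tcp_rot: [[0.998, -0.06, 0.0], [-0.06, -0.998, -0.0], [0.001, 0.0, -1.0]]
force: [0.1, -0.1, -0.9]
opening: 0.703
grasp_force: 30.0
```

{"op": "drive_tool", "data": {
  "deltas": "50 0 0 -20 0; 50 0 0 -40 0; 50 0 0 -50 0; 50 0 0 -56 0; 50 0 0 -58 0; 50 0 0 -58 0; 50 0 0 -58 0; 50 0 0 -58 0"
}}

```text
time_s: 22.05
position: [0.4747, 0.2394, 0.1349]
tcp_rot: [[0.998, -0.058, 0.001], [-0.058, -0.998, 0.0], [0.001, -0.0, -1.0]]
force: [-0.8, 0.4, -1.1]
opening: 0.705
grasp_force: 30.0
```

```bash
python3 st.py; python3 - <<'E'
from h import *
m=imaging.camera_model("wrist"); w=imaging.capture("wrist")[:,:,::-1].copy(); a=imaging.capture("scene")[:,:,::-1].copy(); t=imaging.capture("top")[:,:,::-1].copy()
a=cv2.resize(a[100:180,320:420],(500,400),interpolation=cv2.INTER_CUBIC); w=cv2.resize(w[20:260,120:360],(300,300),interpolation=cv2.INTER_CUBIC); w=cv2.copyMakeBorder(w,0,100,0,0,cv2.BORDER_CONSTANT)
cv2.imwrite("pics/p1.png",np.hstack([a,w]))
E
```

```text
t 22.05 p [0.4747 0.2394 0.1349] yaw -93.33 F [-0.78  0.41 -1.08] M [-0.096  0.193  0.006] op 61.4 g 30.0 q [ 14.7  28.5  99.4  -0.   52.1 108. ]
```

View pics/p1.png

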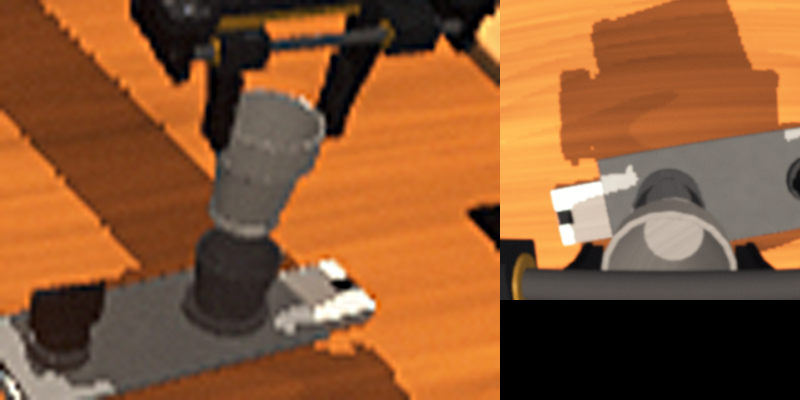

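The scene crop shows the mould above the socket, with its foot at (243,222), its rim at (283,112) and the socket mouth near (239,250). It looks as if it leans, so I'll check that against projections of an upright mould.

```bash
python3 - <<'E'
from h import *
c=lambda P:((np.array(proj("scene",P))-[320,100])*5).round()
for n,z in (("rim",.165),("foot",.093),("sockrim",.066),("plate",.018)): print(n,c([.4747,.2394,z]))
m=imaging.camera_model("wrist"); w=lambda P:((pw(P,m)-[120,20])*1.25+[500,0]).round()
for n,z in (("rim",.165),("inner bottom",.10),("foot",.093)): print("wrist",n,w([.4747,.2394,z]))
# edge of outer rim / inner floor
im=imaging.capture("wrist")[:,:,::-1].copy(); cv2.imwrite("pics/w6raw.png",im)
sc=imaging.capture("scene")[:,:,::-1]; cv2.imwrite("pics/s6raw.png",sc); hsv=cv2.cvtColor(sc,cv2.COLOR_BGR2HSV)
sub=((hsv[...,1]<90)&(hsv[...,2]>75)).astype(np.uint8); sub[:115]=0; sub[148:]=0; sub[:,:355]=0; sub[:,390:]=0
for r in range(118,148,2):
    x=np.flatnonzero(sub[r]); print(r, (x.min(),x.max()) if len(x) else None, end=" ")
E
```

```text
rim [268. 118.]
foot [242. 215.]
sockrim [233. 248.]
plate [218. 306.]
wrist rim [669. 274.]
wrist inner bottom [669. 231.]
wrist foot [669. 227.]
118 (np.int64(371), np.int64(371)) 120 (np.int64(368), np.int64(380)) 122 (np.int64(367), np.int64(383)) 124 (np.int64(367), np.int64(384)) 126 (np.int64(366), np.int64(384)) 128 (np.int64(366), np.int64(383)) 130 (np.int64(365), np.int64(383)) 132 (np.int64(363), np.int64(382)) 134 (np.int64(364), np.int64(380)) 136 (np.int64(364), np.int64(378)) 138 (np.int64(364), np.int64(377)) 140 (np.int64(363), np.int64(376)) 142 (np.int64(362), np.int64(375)) 144 (np.int64(363), np.int64(374)) 146 (np.int64(365), np.int64(373))
```

The right rim edge (384) and the foot match an upright mould; the left edge is just hidden behind the finger. So it isn't tilted. I'll lower it in small checked steps, with a 0.7 mm nudge in +y as a compromise between the cameras.

{"op": "drive_tool", "data": {
  "deltas": "50 0 0.7 -10 0; 50 0 0.7 -18 0; 50 0 0.7 -24 0; 50 0 0.7 -28 0; 50 0 0.7 -31 0; 50 0 0.7 -33 0; 50 0 0.7 -33 0"
}}

```text
time_s: 23.0
position: [0.4793, 0.2399, 0.1041]
tcp_rot: [[0.998, -0.057, 0.01], [-0.057, -0.998, 0.0], [0.01, -0.001, -1.0]]
force: [3.1, -1.1, 15.5]
opening: 0.704
grasp_force: 30.3
```

```bash
python3 st.py
```

```text
t 23.0 p [0.4793 0.2399 0.1041] yaw -93.24 F [ 3.11 -1.11 15.53] M [-0.869 -0.078  0.101] op 61.2 g 30.3 q [ 14.7  31.3 100.6  -0.2  47.5 108.1]
```

{"op": "drive_tool", "data": {
  "deltas": "50 0 0 5 0; 50 0 0 10 0; 50 3 0 10 0; 50 3 0 10 0; 50 3 0 6 0; 50 3 0 3 0; 50 3 0 1 0; 50 3 0 1 0"
}}

```text
time_s: 23.8
position: [0.4799, 0.2399, 0.1039]
tcp_rot: [[0.998, -0.057, 0.005], [-0.057, -0.998, -0.0], [0.005, -0.0, -1.0]]
force: [1.7, -2.3, 11.6]
opening: 0.704
grasp_force: 30.3
```

```bash
python3 st.py
```

```text
t 23.8 p [0.4799 0.2399 0.1039] yaw -93.28 F [ 1.66 -2.26 11.63] M [-0.536  0.171  0.048] op 61.2 g 30.3 q [ 1.470e+01  3.150e+01  1.003e+02 -1.000e-01  4.790e+01  1.080e+02]
```

{"op": "drive_tool", "data": {
  "deltas": "50 0 0 8 0; 50 3 -1.5 8 0; 50 3 -1.5 8 0; 50 3 -1.5 4 0; 50 3 -1.5 1 0; 50 3 -1.5 0 0; 50 3 -1.5 0 0"
}}

```text
time_s: 24.5
position: [0.481, 0.2397, 0.102]
tcp_rot: [[0.998, -0.059, 0.002], [-0.059, -0.998, 0.003], [0.002, -0.003, -1.0]]
force: [0.7, 4.6, -0.6]
opening: 0.707
grasp_force: 29.8
```

```bash
python3 st.py
```

```text
t 24.5 p [0.481  0.2397 0.102 ] yaw -93.39 F [ 0.74  4.56 -0.59] M [ 1.171 -0.221  0.082] op 61.5 g 29.8 q [ 14.5  31.8 100.1   0.2  48.  107.8]
```

Inside the socket now, with Fz ≈ 0. I'll relieve y by 1.2 mm and keep going down.

{"op": "drive_tool", "data": {
  "deltas": "50 0 1.2 0 0; 50 0 1.2 -3 0; 50 0 1.2 -6 0; 50 0 1.2 -8 0; 50 0 1.2 -10 0; 50 0 1.2 -10 0; 50 0 1.2 -10 0"
}}

```text
time_s: 25.2
position: [0.4808, 0.2408, 0.0922]
tcp_rot: [[0.998, -0.059, 0.001], [-0.059, -0.998, 0.002], [0.001, -0.003, -1.0]]
force: [1.5, 7.1, 0.9]
opening: 0.707
grasp_force: 29.8
```

```bash
python3 st.py
```

```text
t 25.2 p [0.4808 0.2408 0.0922] yaw -93.41 F [1.48 7.15 0.88] M [ 1.513 -0.032 -0.087] op 61.5 g 29.8 q [ 14.6  32.7 100.5   0.2  46.7 107.9]
```

{"op": "drive_tool", "data": {
  "deltas": "50 0.3 2 0 0; 50 0.3 2 0 0; 50 0.3 2 -2 0; 50 0.3 2 -3.5 0; 50 0.3 2 -3.5 0; 50 0.3 2 -3.5 0"
}}

```text
time_s: 25.8
position: [0.4804, 0.2417, 0.0885]
tcp_rot: [[0.998, -0.059, -0.0], [-0.059, -0.998, 0.0], [-0.0, -0.0, -1.0]]
force: [1.4, 3.8, -0.7]
opening: 0.708
grasp_force: 29.9
```

```bash
python3 st.py
```

```text
t 25.8 p [0.4804 0.2417 0.0885] yaw -93.35 F [ 1.43  3.79 -0.75] M [ 0.926 -0.037 -0.024] op 61.6 g 29.9 q [ 14.8  33.1 100.5   0.   46.5 108.1]
```

{"op": "drive_tool", "data": {
  "deltas": "50 0.3 1.5 0 0; 50 0.3 1.5 -1 0; 50 0.3 1.5 -1.5 0; 50 0.3 1.5 -1.5 0; 50 0.3 1.5 -1.5 0"
}}

```text
time_s: 26.3
position: [0.4804, 0.2425, 0.0873]
tcp_rot: [[0.998, -0.058, -0.001], [-0.058, -0.998, -0.001], [-0.001, 0.001, -1.0]]
force: [-0.8, -1.0, 2.4]
opening: 0.705
grasp_force: 30.0
```

```bash
python3 st.py
```

```text
t 26.3 p [0.4804 0.2425 0.0873] yaw -93.31 F [-0.81 -1.05  2.41] M [-0.388  0.135 -0.016] op 61.4 g 30.0 q [ 1.490e+01  3.320e+01  1.004e+02 -1.000e-01  4.640e+01  1.083e+02]
```

Just seated: the origin is about 27.6 mm above the socket point, with Fz 2.4 N. Releasing and lifting.

{"op": "drive_tool", "data": {
  "deltas": "70 0 0 0 0; 87 0 0 0 0; 87 0 0 0 0; 87 0 0 0 0; 87 0 0 30 0; 87 0 0 80 0; 87 0 0 120 0; 87 0 0 120 0; 87 0 0 120 0; 87 0 0 120 0"
}}

```text
time_s: 27.3
position: [0.4796, 0.2428, 0.206]
tcp_rot: [[0.998, -0.058, -0.003], [-0.058, -0.998, -0.001], [-0.003, 0.001, -1.0]]
force: [0.3, -0.5, -1.0]
opening: 0.999
grasp_force: 0.0
```

```bash
python3 st.py; python3 - <<'E'
from h import *
m=imaging.camera_model("wrist"); b=imaging.capture("wrist")[:,:,::-1].copy(); cv2.imwrite("pics/w7raw.png",b)
hsv=cv2.cvtColor(b,cv2.COLOR_BGR2HSV); print("pred rim",pw([.4804,.2425,.117],m))
for P in ([.4804,.2425,.117],): cv2.circle(b,tuple(pw(P,m).round().astype(int)),1,(0,0,255),-1)
cv2.imwrite("pics/w7.png",cv2.resize(b[60:260,150:400],(750,600),interpolation=cv2.INTER_CUBIC))
E
python3 top.py b
```

```text
t 27.3 p [0.4796 0.2428 0.206 ] yaw -93.33 F [ 0.31 -0.53 -1.  ] M [-0.045  0.189  0.031] op 86.9 g 0.0 q [ 14.9  23.3  94.3   0.   62.6 108.3]
pred rim [255.41454925 186.33421531]
steel? (213, 259) 68 [ 0.4228 -0.0176]
steel? (330, 197) 64 [ 0.5649 -0.2848]
steel? (121, 149) 66 [0.6787 0.1997]
bung? (368, 264) 50 [ 0.4092 -0.3776]
bung? (386, 215) 65 [ 0.5244 -0.4231]
bung? (424, 210) 50 [ 0.5359 -0.5149]
```

View pics/w7.png

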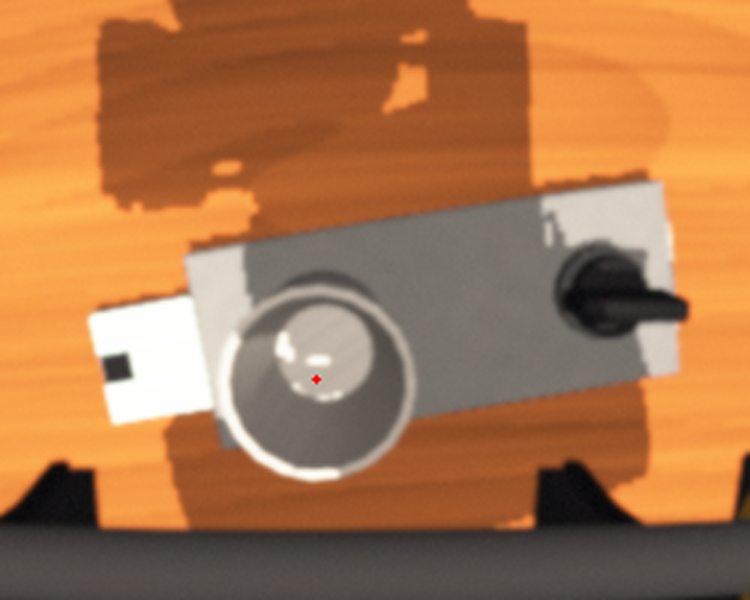

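The rim centre is at crop (316,382) against a predicted (316,379), so mould 1 is seated upright with its axis at about (0.480,0.2425). Now the second mould.

{"op": "drive_tool", "data": {
  "deltas": "87 85 -527 0 0; 87 85 -527 0 0; 87 85 -527 0 0; 87 85 -527 0 0; 87 85 -527 0 0; 87 85 -527 0 0; 87 85 -527 0 0; 87 85 -527 0 0; 87 85 -527 0 0; 87 85 -527 0 0; 87 85 -527 -30 0; 87 85 -527 -30 0"
}}

```text
time_s: 28.6
position: [0.5636, -0.2876, 0.1715]
tcp_rot: [[0.998, -0.063, -0.007], [-0.063, -0.998, 0.003], [-0.007, -0.003, -1.0]]
force: [-0.7, 1.0, -1.8]
opening: 0.997
grasp_force: 0.0
```

{"op": "drive_tool", "data": {
  "deltas": "87 0 0 0 0; 87 0 0 0 0"
}}

```text
time_s: 28.8
position: [0.5654, -0.2825, 0.1766]
tcp_rot: [[0.998, -0.057, -0.001], [-0.057, -0.998, 0.002], [-0.002, -0.002, -1.0]]
force: [-0.5, -0.2, 0.7]
opening: 0.999
grasp_force: 0.0
```

```bash
python3 st.py; python3 - <<'E'
from h import *
m=imaging.camera_model("wrist"); b=imaging.capture("wrist")[:,:,::-1].copy(); cv2.imwrite("pics/w8raw.png",b)
hsv=cv2.cvtColor(b,cv2.COLOR_BGR2HSV)
print("pred",pw([.5649,-.2848,.072],m))
for k in blob((hsv[...,1]<110)&(hsv[...,2]>50),1500):
    (u,v),r=cv2.minEnclosingCircle(k)
    if r<60: print((u,v),r,cv2.contourArea(k),ray("wrist",u,v,.072,m).round(4))
E
```

```text
t 28.8 p [ 0.5654 -0.2825  0.1766] yaw -93.29 F [-0.53 -0.15  0.71] M [-0.076  0.158  0.012] op 86.9 g 0.0 q [-36.7  32.4  82.4   0.   65.3  56.6]
pred [257.71093224 183.8601775 ]
(263.0, 181.6702117919922) 31.921916961669922 3031.0 [ 0.5668 -0.2901  0.072 ]
(490.7980651855469, 184.09616088867188) 46.519447326660156 3303.5 [ 0.5491 -0.5803  0.072 ]
(480.0, 16.5) 35.117759704589844 1948.0 [ 0.7583 -0.5643  0.072 ]
(53.5, 17.0) 37.845176696777344 2300.0 [ 0.776 -0.063  0.072]
```

{"op": "drive_tool", "data": {
  "deltas": "87 1 -3 -50 0; 87 1 -3 -95 0; 87 1 -3 -125 0; 87 1 -3 -134 0; 87 1 -3 -134 0; 50 1 -3 -134 0; 50 1 -3 -134 0; 50 1 -3 -134 0; 50 1 -3 -134 0; 50 1 -3 -134 0; 50 1 -3 -134 0"
}}

```text
time_s: 29.95
position: [0.5677, -0.2878, 0.0445]
tcp_rot: [[0.998, -0.058, 0.002], [-0.058, -0.998, -0.002], [0.002, 0.002, -1.0]]
force: [-0.3, -0.7, 5.5]
opening: 0.706
grasp_force: 30.0
```

```bash
python3 st.py
```

```text
t 29.95 p [ 0.5677 -0.2878  0.0445] yaw -93.35 F [-0.29 -0.69  5.48] M [-0.058  0.233  0.016] op 61.4 g 30.0 q [-36.9  42.5  87.2  -0.   50.2  56.4]
```

{"op": "drive_tool", "data": {
  "deltas": "87 0 0 0 0; 87 0 0 0 0; 87 0 0 0 0.15; 87 0 0 0 0.3; 87 0 0 0 0.45; 87 0 0 0 0.6; 87 0 0 0 0.75; 87 0 0 0 0.9; 87 0 0 0 1.05; 87 0 0 0 1.2; 87 0 0 0 1.35; 87 0 0 0 1.5"
}}

```text
time_s: 31.15
position: [0.5662, -0.2863, 0.0425]
tcp_rot: [[0.123, 0.992, -0.001], [0.992, -0.123, 0.001], [0.001, -0.002, -1.0]]
force: [-0.6, 0.3, 0.4]
opening: 0.999
grasp_force: 0.0
```

{"op": "drive_tool", "data": {
  "deltas": "87 0 0 0 0.07; 87 0 0 0 0.07; 50 0 0 0 0.07; 50 0 0 0 0.07; 50 0 0 0 0.07; 50 0 0 0 0.07; 50 0 0 0 0.07; 50 0 0 0 0.07; 50 0 0 0 0.07"
}}

```text
time_s: 32.05
position: [0.5667, -0.2869, 0.0432]
tcp_rot: [[0.059, 0.998, -0.0], [0.998, -0.059, 0.0], [0.0, -0.0, -1.0]]
force: [-0.4, -0.5, -0.2]
opening: 0.707
grasp_force: 30.0
```

```bash
python3 st.py
```

```text
t 32.05 p [ 0.5667 -0.2869  0.0432] yaw -3.39 F [-0.4  -0.5  -0.15] M [-0.039  0.135 -0.029] op 61.5 g 30.0 q [-36.9  42.5  87.3   0.   50.2 -33.5]
```

{"op": "drive_tool", "data": {
  "deltas": "50 0 0 40 0; 50 0 0 90 0; 50 0 0 140 0; 50 0 0 160 0; 50 -87 530 160 0; 50 -87 530 160 0; 50 -87 530 160 0; 50 -87 530 160 0; 50 -87 530 160 0; 50 -87 530 160 0; 50 -87 530 160 0; 50 -87 530 160 0"
}}

```text
time_s: 33.25
position: [0.5015, 0.1097, 0.2034]
tcp_rot: [[0.059, 0.998, 0.001], [0.998, -0.059, 0.0], [0.0, 0.001, -1.0]]
force: [0.7, -0.1, -0.5]
opening: 0.705
grasp_force: 30.0
```

```bash
python3 st.py
```

```text
t 33.25 p [0.5015 0.1097 0.2034] yaw -3.41 F [ 0.74 -0.08 -0.53] M [-0.065 -0.039 -0.021] op 61.3 g 30.0 q [-0.2 21.5 97.9  0.  60.5  3.2]
```

{"op": "drive_tool", "data": {
  "deltas": "50 -21 130 0 0; 50 -21 130 0 0; 50 -21 130 0 0; 50 -21 130 0 0; 50 -21 130 0 0; 50 -21 130 0 0"
}}

```text
time_s: 33.85
position: [0.4812, 0.2369, 0.2032]
tcp_rot: [[0.06, 0.998, -0.0], [0.998, -0.06, -0.001], [-0.001, -0.0, -1.0]]
force: [0.7, -0.1, -0.4]
opening: 0.711
grasp_force: 30.0
```

```bash
python3 st.py
```

```text
t 33.85 p [0.4812 0.2369 0.2032] yaw -3.42 F [ 0.67 -0.12 -0.43] M [-0.148 -0.013 -0.006] op 61.8 g 30.0 q [14.3 23.3 94.7 -0.  61.9 17.7]
```

{"op": "drive_tool", "data": {
  "deltas": "50 -1 5.5 -15 0; 50 -1 5.5 -28 0; 50 -1 5.5 -34 0; 50 -1 5.5 -36 0; 50 -1 5.5 -36 0; 50 -1 5.5 -36 0"
}}

```text
time_s: 34.45
position: [0.4806, 0.243, 0.1678]
tcp_rot: [[0.06, 0.998, 0.001], [0.998, -0.06, 0.0], [0.0, 0.001, -1.0]]
force: [-0.4, -0.7, -0.4]
opening: 0.711
grasp_force: 30.0
```

```bash
python3 st.py
```

```text
t 34.45 p [0.4806 0.243  0.1678] yaw -3.42 F [-0.39 -0.68 -0.39] M [-0.09   0.075 -0.029] op 61.9 g 30.0 q [14.9 26.2 96.7 -0.  57.1 18.4]
```

{"op": "drive_tool", "data": {
  "deltas": "50 0 0 -7 0; 50 0 0 -14 0; 50 0 0 -20 0; 50 0 0 -24 0; 50 0 0 -24 0; 50 0 0 -24 0"
}}

```text
time_s: 35.05
position: [0.48, 0.2434, 0.1431]
tcp_rot: [[0.059, 0.998, -0.0], [0.998, -0.059, -0.0], [-0.0, -0.0, -1.0]]
force: [-0.3, -0.5, -0.4]
opening: 0.708
grasp_force: 30.0
```

```bash
python3 st.py
```

```text
t 35.05 p [0.48   0.2434 0.1431] yaw -3.38 F [-0.31 -0.45 -0.41] M [-0.034  0.116  0.018] op 61.6 g 30.0 q [15.  28.2 98.   0.  53.8 18.4]
```

{"op": "drive_tool", "data": {
  "deltas": "50 0 0 -5 0; 50 0 0 -9 0; 50 0 0 -13 0; 50 0 0 -16 0; 50 0 0 -16 0; 50 0 0 -16 0"
}}

```text
time_s: 35.65
position: [0.48, 0.2433, 0.1272]
tcp_rot: [[0.059, 0.998, -0.0], [0.998, -0.059, -0.0], [-0.0, -0.0, -1.0]]
force: [0.9, -1.1, -0.6]
opening: 0.71
grasp_force: 30.0
```

```bash
python3 st.py
```

```text
t 35.65 p [0.48   0.2433 0.1272] yaw -3.38 F [ 0.88 -1.12 -0.6 ] M [-0.028  0.03   0.008] op 61.8 g 30.0 q [15.  29.6 98.8 -0.  51.6 18.4]
```

{"op": "drive_tool", "data": {
  "deltas": "50 0 0 -3 0; 50 0 0 -6 0; 50 0 0 -8 0; 50 0 0 -9 0; 50 0 0 -9 0; 50 0 0 -9 0"
}}

```text
time_s: 36.25
position: [0.4792, 0.2432, 0.1179]
tcp_rot: [[0.059, 0.998, -0.002], [0.998, -0.059, -0.0], [-0.0, -0.002, -1.0]]
force: [-2.5, 0.1, -0.9]
opening: 0.703
grasp_force: 30.0
```

```bash
python3 st.py
```

```text
t 36.25 p [0.4792 0.2432 0.1179] yaw -3.38 F [-2.47  0.06 -0.88] M [-0.025  0.605  0.007] op 61.2 g 30.0 q [15.  30.4 99.2  0.  50.5 18.4]
```

{"op": "drive_tool", "data": {
  "deltas": "50 0 0 -0.7 0; 50 0 0 -1.3 0; 50 0 0 -1.3 0; 50 0 0 -1.3 0"
}}

```text
time_s: 36.65
position: [0.4794, 0.2433, 0.117]
tcp_rot: [[0.059, 0.998, -0.001], [0.998, -0.059, -0.0], [-0.0, -0.001, -1.0]]
force: [-4.3, 0.3, 2.2]
opening: 0.707
grasp_force: 30.1
```

```bash
python3 st.py
```

```text
t 36.65 p [0.4794 0.2433 0.117 ] yaw -3.38 F [-4.3  0.3  2.2] M [-0.054  1.    -0.034] op 61.5 g 30.1 q [15.  30.5 99.3  0.  50.3 18.4]
```

{"op": "drive_tool", "data": {
  "deltas": "50 -1 0 0 0; 50 -1.3 0 0 0; 50 -1.3 0 -0.6 0; 50 -1.3 0 -0.6 0; 50 -1.3 0 -0.6 0"
}}

```text
time_s: 37.15
position: [0.4789, 0.2433, 0.1164]
tcp_rot: [[0.059, 0.998, 0.0], [0.998, -0.059, 0.0], [0.0, 0.0, -1.0]]
force: [-2.0, -0.5, 1.7]
opening: 0.712
grasp_force: 30.0
```

```bash
python3 st.py
```

```text
t 37.15 p [0.4789 0.2433 0.1164] yaw -3.38 F [-2.05 -0.46  1.67] M [-0.053  0.613  0.002] op 61.9 g 30.0 q [15.  30.5 99.4 -0.  50.1 18.4]
```

Seated, about 27.6 mm above mould 1 with light contact. Releasing and lifting.

{"op": "drive_tool", "data": {
  "deltas": "70 -0.5 0 -0.3 0; 87 -0.5 0 -0.3 0; 87 -0.5 0 0 0; 87 -0.5 0 0 0; 87 0 0 30 0; 87 0 0 80 0; 87 0 0 120 0; 87 0 0 120 0; 87 0 0 120 0; 87 0 0 120 0; 87 0 0 120 0"
}}

```text
time_s: 38.25
position: [0.4776, 0.2429, 0.2346]
tcp_rot: [[0.059, 0.998, -0.004], [0.998, -0.059, -0.001], [-0.001, -0.003, -1.0]]
force: [-1.3, 0.1, 0.2]
opening: 1.001
grasp_force: 0.0
```

```bash
python3 st.py; python3 - <<'E'
from h import *
m=imaging.camera_model("wrist"); b=imaging.capture("wrist")[:,:,::-1].copy(); cv2.imwrite("pics/w9raw.png",b)
hsv=cv2.cvtColor(b,cv2.COLOR_BGR2HSV); print("pred rim2",pw([.4787,.2433,.1445],m))
g=hsv[...,2].copy(); msk=((hsv[...,1]<60)&(g>150)); 
for k in blob(msk,300):
    (u,v),r=cv2.minEnclosingCircle(k)
    if r<60: print((round(u,1),round(v,1)),round(r,1),cv2.contourArea(k),ray("wrist",u,v,.1445,m).round(4))
E
python3 top.py c
```

```text
t 38.25 p [0.4776 0.2429 0.2346] yaw -3.38 F [-1.29  0.13  0.22] M [-0.07   0.043  0.006] op 87.1 g 0.0 q [15.  21.2 92.5 -0.  66.5 18.4]
pred rim2 [255.66152417 186.06539746]
(405.5, 184.0) 20.3 883.0 [0.6328 0.2368 0.1445]
steel? (213, 259) 68 [ 0.4228 -0.0176]
steel? (121, 149) 67 [0.6782 0.2002]
bung? (368, 264) 50 [ 0.4092 -0.3776]
bung? (386, 215) 65 [ 0.5244 -0.4231]
bung? (424, 210) 50 [ 0.5359 -0.5149]
```

{"op": "drive_tool", "data": {
  "deltas": "50 48 -668 0 0; 50 48 -668 0 0; 50 48 -668 0 0; 50 48 -668 0 0; 50 48 -668 0 0; 50 48 -668 0 0; 50 48 -668 0 0; 50 48 -668 0 0; 50 48 -668 0 0; 50 48 -668 0 0; 50 48 -668 0 0; 50 48 -668 0 0"
}}

```text
time_s: 39.55
position: [0.5213, -0.357, 0.2352]
tcp_rot: [[0.059, 0.998, -0.001], [0.998, -0.059, 0.001], [0.001, -0.001, -1.0]]
force: [0.5, 0.2, 0.0]
opening: 0.574
grasp_force: 0.0
```

```bash
python3 st.py; python3 - <<'E'
from h import *
b=cv2.imread("pics/w9raw.png"); g=cv2.medianBlur(cv2.cvtColor(b,cv2.COLOR_BGR2GRAY),3)
c=cv2.HoughCircles(g[110:270,170:340],cv2.HOUGH_GRADIENT,1,20,param1=120,param2=25,minRadius=25,maxRadius=42)
print(None if c is None else (c[0][:6]+[170,110,0]).round(1))
E
```

```text
t 39.55 p [ 0.5213 -0.357   0.2352] yaw -3.41 F [0.5  0.19 0.03] M [-0.008 -0.008 -0.008] op 49.9 g 0.0 q [-44.5  28.9  78.8   0.   72.4 -41.1]
[[254.5 188.5  31.9]]
```

The stack rim is found at (254.5,188.5), within 3 px of the prediction. Moving on to the bung.

{"op": "drive_tool", "data": {
  "deltas": "50 5 -65 -55 0; 50 5 -65 -55 0; 50 5 -65 -55 0; 50 5 -65 -55 0; 50 5 -65 -55 0; 50 5 -65 -55 0"
}}

```text
time_s: 40.15
position: [0.5275, -0.4191, 0.1828]
tcp_rot: [[0.057, 0.998, 0.001], [0.998, -0.057, -0.001], [-0.001, 0.001, -1.0]]
force: [0.2, 0.5, 0.4]
opening: 0.572
grasp_force: 0.0
```

```bash
python3 st.py; python3 - <<'E'
from h import *
m=imaging.camera_model("wrist"); b=imaging.capture("wrist")[:,:,::-1].copy(); cv2.imwrite("pics/w10raw.png",b)
print("pred",pw([.526,-.425,.04],m),pw([.526,-.425,.066],m))
hsv=cv2.cvtColor(b,cv2.COLOR_BGR2HSV); S,V,H=hsv[...,1],hsv[...,2],hsv[...,0]
u,v=pw([.526,-.425,.04],m).astype(int); print(hsv[v,u-40:u+41:5])
g=cv2.medianBlur(cv2.cvtColor(b,cv2.COLOR_BGR2GRAY),3)
c=cv2.HoughCircles(g[v-70:v+70,u-80:u+80],cv2.HOUGH_GRADIENT,1,15,param1=100,param2=20,minRadius=10,maxRadius=40)
print(None if c is None else [((a+[u-80,v-70,0]).round(1),ray("wrist",a[0]+u-80,a[1]+v-70,.04 if a[2]>20 else .066,m).round(4)) for a in c[0][:5]])
E
```

```text
t 40.15 p [ 0.5275 -0.4191  0.1828] yaw -3.29 F [0.22 0.52 0.42] M [-0.063  0.034  0.02 ] op 49.8 g 0.0 q [-48.   35.2  75.7   0.   69.  -44.7]
pred [253.08650508 180.29239604] [252.98185483 185.88031837]
[[ 16 177 251]
 [ 16 177 251]
 [ 18 151 252]
 [ 23 116 254]
 [ 23 111 254]
 [ 14 154 195]
 [ 14 152 188]
 [ 14 152 211]
 [ 14 151 215]
 [ 13 155 188]
 [ 13 154 177]
 [ 14 152 201]
 [ 14 149 203]
 [ 14 155 196]
 [ 11 192 145]
 [ 11 188 144]
 [ 11 193 147]]
[(array([251.5, 181.5,  28.1]), array([ 0.5241, -0.4263,  0.04  ]))]
```

{"op": "drive_tool", "data": {
  "deltas": "50 -2 -5 -40 0; 50 -2 -5 -80 0; 50 -2 -5 -110 0; 50 -2 -5 -125 0; 50 -2 -5 -134 0; 50 -2 -5 -134 0; 50 -2 -5 -134 0"
}}

```text
time_s: 40.9
position: [0.5258, -0.426, 0.049]
tcp_rot: [[0.059, 0.998, 0.002], [0.998, -0.059, -0.002], [-0.002, 0.002, -1.0]]
force: [-0.1, -0.3, 0.7]
opening: 0.573
grasp_force: 0.0
```

```bash
python3 st.py
```

```text
t 40.9 p [ 0.5258 -0.426   0.049 ] yaw -3.36 F [-0.13 -0.33  0.73] M [-0.081  0.039 -0.082] op 49.8 g 0.0 q [-48.5  44.5  80.7   0.   54.7 -45.1]
```

{"op": "drive_tool", "data": {
  "deltas": "50 0 0 -5.5 0; 50 0 0 -5.5 0; 0 0 0 -5.5 0; 0 0 0 -5.5 0; 0 0 0 -5.5 0; 0 0 0 -5.5 0; 0 0 0 -5.5 0; 0 0 0 -5.5 0; 0 0 0 -5.5 0"
}}

```text
time_s: 41.8
position: [0.5247, -0.4252, 0.0419]
tcp_rot: [[0.059, 0.998, -0.0], [0.998, -0.059, -0.0], [-0.0, -0.0, -1.0]]
force: [0.0, 0.6, 0.9]
opening: 0.275
grasp_force: 30.0
```

```bash
python3 st.py
```

```text
t 41.8 p [ 0.5247 -0.4252  0.0419] yaw -3.38 F [0.04 0.63 0.88] M [-0.104  0.18   0.011] op 23.9 g 30.0 q [-48.5  45.   80.9  -0.   54.1 -45.1]
```

{"op": "drive_tool", "data": {
  "deltas": "50 0 0 0 0; 50 0 0 0 0; 50 0 0 0 -0.15; 50 0 0 0 -0.3; 50 0 0 0 -0.45; 50 0 0 0 -0.6; 50 0 0 0 -0.75; 50 0 0 0 -0.9; 50 0 0 0 -1.05; 50 0 0 0 -1.2; 50 0 0 0 -1.35; 50 0 0 0 -1.5"
}}

```text
time_s: 43.0
position: [0.5248, -0.4251, 0.0417]
tcp_rot: [[1.0, 0.006, 0.0], [0.006, -1.0, 0.0], [0.0, -0.0, -1.0]]
force: [-0.5, -0.1, -0.1]
opening: 0.58
grasp_force: 0.0
```

{"op": "drive_tool", "data": {
  "deltas": "50 0 0 0 -0.07; 50 0 0 0 -0.07; 0 0 0 0 -0.07; 0 0 0 0 -0.07; 0 0 0 0 -0.07; 0 0 0 0 -0.07; 0 0 0 0 -0.07; 0 0 0 0 -0.07; 0 0 0 0 -0.07"
}}

```text
time_s: 43.9
position: [0.5248, -0.4253, 0.0419]
tcp_rot: [[0.998, -0.058, 0.0], [-0.058, -0.998, -0.0], [0.0, 0.0, -1.0]]
force: [0.4, -0.4, -0.6]
opening: 0.275
grasp_force: 30.0
```

```bash
python3 st.py
```

```text
t 43.9 p [ 0.5248 -0.4253  0.0419] yaw -93.33 F [ 0.38 -0.36 -0.65] M [-0.107  0.226 -0.009] op 23.9 g 30.0 q [-48.5  45.   80.9  -0.   54.1  44.9]
```

{"op": "drive_tool", "data": {
  "deltas": "0 0 0 40 0; 0 0 0 90 0; 0 0 0 140 0; 0 0 0 190 0; 0 0 0 205 0; 0 -46 668 205 0; 0 -46 668 205 0; 0 -46 668 205 0; 0 -46 668 205 0; 0 -46 668 205 0; 0 -46 668 205 0; 0 -46 668 205 0"
}}

```text
time_s: 45.1
position: [0.4999, -0.0739, 0.2469]
tcp_rot: [[0.998, -0.059, -0.0], [-0.059, -0.998, 0.0], [-0.0, -0.0, -1.0]]
force: [0.6, -0.1, -0.3]
opening: 0.275
grasp_force: 30.0
```

```bash
python3 st.py
```

```text
t 45.1 p [ 0.4999 -0.0739  0.2469] yaw -93.36 F [ 0.61 -0.12 -0.29] M [-0.019  0.069 -0.007] op 23.9 g 30.0 q [-21.1  17.8  95.8   0.   66.4  72.2]
```

{"op": "drive_tool", "data": {
  "deltas": "0 -21 310 0 0; 0 -21 310 0 0; 0 -21 310 0 0; 0 -21 310 0 0; 0 -21 310 0 0; 0 -21 310 0 0; 0 -21 310 0 0; 0 -21 310 0 0; 0 -21 310 0 0; 0 -21 310 0 0; 0 -21 310 0 0; 0 -21 310 0 0"
}}

```text
time_s: 46.3
position: [0.4801, 0.2328, 0.2469]
tcp_rot: [[0.998, -0.06, 0.0], [-0.06, -0.998, -0.0], [0.0, 0.0, -1.0]]
force: [0.1, -0.7, 0.2]
opening: 0.279
grasp_force: 30.0
```

```bash
python3 st.py
```

```text
t 46.3 p [0.4801 0.2328 0.2469] yaw -93.46 F [ 0.1  -0.67  0.22] M [-0.086  0.162  0.014] op 24.2 g 30.0 q [ 13.9  20.1  92.1  -0.   67.8 107.3]
```

{"op": "drive_tool", "data": {
  "deltas": "0 -1.5 9.5 0 0; 0 -1.5 9.5 -20 0; 0 -1.5 9.5 -40 0; 0 -1.5 9.5 -50 0; 0 -1.5 9.5 -52 0; 0 -1.5 9.5 -52 0; 0 -1.5 9.5 -52 0"
}}

```text
time_s: 47.0
position: [0.4789, 0.2438, 0.1957]
tcp_rot: [[0.998, -0.058, 0.002], [-0.058, -0.998, 0.001], [0.002, -0.001, -1.0]]
force: [0.7, 0.2, -0.8]
opening: 0.279
grasp_force: 30.0
```

```bash
python3 st.py
```

```text
t 47.0 p [0.4789 0.2438 0.1957] yaw -93.33 F [ 0.65  0.24 -0.76] M [-0.058  0.162  0.002] op 24.3 g 30.0 q [ 15.1  23.9  95.2   0.   60.8 108.4]
```

{"op": "drive_tool", "data": {
  "deltas": "0 0 -0.5 -6 0; 0 0 -0.5 -12 0; 0 0 -0.5 -17 0; 0 0 -0.5 -22 0; 0 0 -0.5 -25 0; 0 0 -0.5 -25 0; 0 0 -0.5 -25 0"
}}

```text
time_s: 47.7
position: [0.4783, 0.2431, 0.1698]
tcp_rot: [[0.998, -0.058, -0.0], [-0.058, -0.998, -0.0], [-0.0, 0.0, -1.0]]
force: [0.3, -0.5, -0.6]
opening: 0.278
grasp_force: 30.0
```

```bash
python3 st.py
```

```text
t 47.7 p [0.4783 0.2431 0.1698] yaw -93.33 F [ 0.29 -0.52 -0.59] M [-0.019  0.12   0.029] op 24.2 g 30.0 q [ 15.   25.9  96.8  -0.   57.3 108.3]
```

{"op": "drive_tool", "data": {
  "deltas": "0 0 0 -1.5 0; 0 0 0 -3 0; 0 0 0 -4.5 0; 0 0 0 -5 0; 0 0 0 -5 0; 0 0 0 -5 0"
}}

```text
time_s: 48.3
position: [0.4782, 0.243, 0.1648]
tcp_rot: [[0.998, -0.058, -0.0], [-0.058, -0.998, -0.0], [-0.0, 0.0, -1.0]]
force: [-0.1, 0.3, 0.0]
opening: 0.276
grasp_force: 30.0
```

```bash
python3 st.py
```

```text
t 48.3 p [0.4782 0.243  0.1648] yaw -93.33 F [-0.1   0.3   0.02] M [-0.032  0.177 -0.041] op 24.1 g 30.0 q [ 15.   26.3  97.1  -0.   56.6 108.3]
```

{"op": "drive_tool", "data": {
  "deltas": "0 0 0 -0.8 0; 0 0 0 -1.6 0; 0 0 0 -1.6 0; 0 0 0 -1.6 0"
}}

```text
time_s: 48.7
position: [0.4782, 0.243, 0.1632]
tcp_rot: [[0.998, -0.058, -0.0], [-0.058, -0.998, -0.0], [-0.0, 0.0, -1.0]]
force: [-0.2, -0.8, -0.0]
opening: 0.276
grasp_force: 30.0
```

```bash
python3 st.py
```

```text
t 48.7 p [0.4782 0.243  0.1632] yaw -93.34 F [-0.17 -0.83 -0.04] M [-0.111  0.167  0.011] op 24.0 g 30.0 q [ 15.   26.4  97.2  -0.   56.4 108.3]
```

{"op": "drive_tool", "data": {
  "deltas": "0 0 0 -0.5 0; 0 0 0 -0.8 0; 0 0 0 -0.8 0; 0 0 0 -0.8 0"
}}

```text
time_s: 49.1
position: [0.4782, 0.243, 0.1624]
tcp_rot: [[0.998, -0.058, -0.0], [-0.058, -0.998, -0.0], [-0.0, 0.0, -1.0]]
force: [0.6, -0.6, -0.4]
opening: 0.277
grasp_force: 30.0
```

```bash
python3 st.py
```

```text
t 49.1 p [0.4782 0.243  0.1624] yaw -93.34 F [ 0.57 -0.62 -0.4 ] M [-0.057  0.16   0.002] op 24.1 g 30.0 q [ 15.   26.5  97.2  -0.   56.3 108.3]
```

{"op": "drive_tool", "data": {
  "deltas": "0 0 0 -0.5 0; 0 0 0 -1 0; 0 0 0 -1 0; 0 0 0 -1 0"
}}

```text
time_s: 49.5
position: [0.4782, 0.243, 0.1614]
tcp_rot: [[0.998, -0.058, -0.0], [-0.058, -0.998, -0.0], [-0.0, 0.0, -1.0]]
force: [-0.8, -0.6, -0.2]
opening: 0.279
grasp_force: 30.0
```

```bash
python3 st.py
```

```text
t 49.5 p [0.4782 0.243  0.1614] yaw -93.33 F [-0.78 -0.56 -0.2 ] M [-0.106  0.174  0.036] op 24.3 g 30.0 q [ 15.   26.6  97.3  -0.   56.2 108.3]
```

{"op": "drive_tool", "data": {
  "deltas": "0 0 0 -0.5 0; 0 0 0 -1 0; 0 0 0 -1 0; 0 0 0 -1 0"
}}

```text
time_s: 49.9
position: [0.4781, 0.243, 0.1604]
tcp_rot: [[0.998, -0.058, -0.0], [-0.058, -0.998, -0.0], [-0.0, 0.0, -1.0]]
force: [0.5, 0.4, -0.5]
opening: 0.274
grasp_force: 30.0
```

```bash
python3 st.py
```

```text
t 49.9 p [0.4781 0.243  0.1604] yaw -93.33 F [ 0.5   0.43 -0.46] M [-0.091  0.146  0.001] op 23.9 g 30.0 q [ 15.   26.7  97.3  -0.   56.  108.3]
```

{"op": "drive_tool", "data": {
  "deltas": "0 0 0 -0.5 0; 0 0 0 -1 0; 0 0 0 -1 0; 0 0 0 -1 0"
}}

```text
time_s: 50.3
position: [0.4783, 0.2431, 0.1595]
tcp_rot: [[0.998, -0.058, 0.0], [-0.058, -0.998, 0.0], [0.0, -0.0, -1.0]]
force: [0.2, 0.4, 1.2]
opening: 0.274
grasp_force: 30.0
```

```bash
python3 st.py
```

```text
t 50.3 p [0.4783 0.2431 0.1595] yaw -93.34 F [0.2  0.44 1.2 ] M [-0.093  0.194  0.033] op 23.8 g 30.0 q [ 15.   26.7  97.4   0.   55.9 108.3]
```

Contact begins (Fz rises to 1.2 N, no side force). Releasing and lifting clear.

{"op": "drive_tool", "data": {
  "deltas": "0 0 0 -0.4 0; 50 0 0 -0.4 0; 50 0 0 0 0; 50 0 0 0 0; 50 0 0 0 0; 50 0 0 30 0; 50 0 0 70 0; 50 0 0 100 0; 50 0 0 100 0; 50 0 0 100 0; 50 0 0 100 0"
}}

```text
time_s: 51.4
position: [0.477, 0.2427, 0.2581]
tcp_rot: [[0.998, -0.058, -0.003], [-0.058, -0.998, -0.001], [-0.003, 0.001, -1.0]]
force: [-0.5, 0.5, -0.1]
opening: 0.575
grasp_force: 0.0
```

```bash
python3 st.py; python3 - <<'E'
from h import *
m=imaging.camera_model("wrist"); w=imaging.capture("wrist")[:,:,::-1].copy(); a=imaging.capture("scene")[:,:,::-1].copy(); t=imaging.capture("top")[:,:,::-1].copy()
for z,c in ((.185,(0,0,255)),(.159,(0,255,0)),(.143,(255,0,0)),(.116,(0,255,255))):
    P=[.4783,.243,z]; u,v=proj("scene",P); cv2.circle(a,(round(u),round(v)),0,c,-1); print(z,((np.array([u,v])-[320,90])*5).round())
print(((pw([.4783,.243,.185],m)-[130,60])*1.2).round())
a=cv2.resize(a[90:180,320:400],(400,450),interpolation=cv2.INTER_CUBIC); w=cv2.resize(w[60:310,130:380],(300,300),interpolation=cv2.INTER_CUBIC); w=cv2.copyMakeBorder(w,0,150,0,0,cv2.BORDER_CONSTANT)
cv2.imwrite("pics/fin.png",np.hstack([a,w]))
E
```

```text
t 51.4 p [0.477  0.2427 0.2581] yaw -93.34 F [-0.51  0.54 -0.07] M [-0.056  0.211  0.018] op 50.0 g 0.0 q [ 15.   19.6  90.9   0.   69.7 108.3]
0.185 [284. 142.]
0.159 [274. 179.]
0.143 [268. 201.]
0.116 [258. 237.]
[150. 156.]
```

View pics/fin.png

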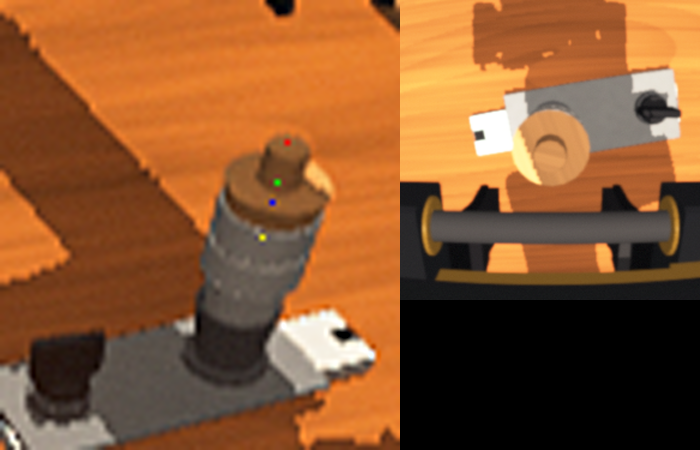

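The final view shows two nested moulds in the socket, closed by the bung and upright. The bung's top (287,142) and cone edge (277,182) lie on their predicted points, and the gripper is clear.

```bash
python3 -c "
from rig import bot
print(bot.hand_in())"
```

```text
the job is handed in; nothing more can be done
None
```

The job is handed in: I turned the thumbscrew to its first slip (about 0.2–0.5 rad, judged from the torque), nested both steel moulds upright in the socket and seated the largest bung on top; the hand-in gave no verdict.

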